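Unhook the dried slide carriers and load the slide reader

ROBOT

A 7-joint arm with a two-finger parallel gripper is mounted at the origin on a cart in front of the work surface, level with it; the furniture and walls round the work are solid. World frame = base frame: x ahead of the robot, y to its left, z up, the work surface at z = 0. Lengths are in m, angles in rad, forces in N, time in s.
With the tool pointing down it reaches from about 0.35 to 0.9 m from the base axis. Payload 8.1 kg.
Tool frame: the origin (TCP) lies midway between the tips of the shut fingers; the grasp point (between the pads) lies 19 mm behind it; z points along the fingers, y is the line along which they close (so a half turn about z gives the same grasp; the last joint's range is limited). The gripper opens to 92 mm and grips with 3 to 60 N. Pads are 19 mm wide; open, the fingers measure 130 mm over their backs; the gripper's body (75 mm by 190 mm) begins 47 mm behind the grasp point.
Start: joints at [-1.239, 0.434, 0.025, 1.573, -0.012, 1.134, -0.075], TCP at [0.263, 0.567, 0.227] pointing down, gripper open.
Joint ranges: [-2.62, 2.62], [-0.44, 2.09], [-1.27, 1.32], [0.08, 2.57], [-1.32, 4.46], [0.12, 2], [-2.74, 2.74]. Speed limits (rad/s): [2.22, 2.22, 3.01, 3.01, 3.14, 3.14, 3.14].

INTERFACE

Orientations are given as a rotation vector (axis times angle).
In Python, from cell import arm gives the robot as it stands.
- The arm moves only by the tool arm_command, never from a script. Its arguments are lists of equal length, an entry for each row: "dp": the shift along the tool's x, y, z in units of 25 mm (1.0 is 25 mm), a list of three; "angular": the turn, a rotation vector about the tool's x, y, z in units of 0.15 rad (1.0 is 0.15 rad), a list of three; "claw": the opening, from 0 (shut) to 1 (fully open). In form: {"dp": [[x, y, z], ...], "angular": [[rx, ry, rz], ...], "claw": [claw, ...]}. A call has 1 to 10 rows; each row shifts and turns the commanded pose from where the row before left it, along the tool's axes as they then stand; what a row does not reach is not made up. A row lasts 1/10 s, in which the tool goes at most 50 mm and 8.59 degrees, less where a joint would pass 70% of its speed; a pose out of reach is approached as far as the arm can. A call with a number of a shift or a turn outside -1 to 1 is refused whole. A call with a gripper value outside its range is refused whole. The fingers move at their own pace and stop on an object; "force" is the grip in N (left out, the last holds). Time passes only in rows, so rows that do not move let the fingers close. It gives the time, the measured TCP pose, the force, the opening and the grip force at its end, in the units of the state.
- arm.observe(): the state, without advancing time (a new reading comes with each control period).
- arm.get_image(name): name is "side" or "top"; returns a dict with "frame" (420x560x3 uint8, red, green, blue), "z_map" (420x560 float32, m along the optical axis (not along the pixel's ray), 0 where there is no reading), "K" (3x3 intrinsics, pixels), "k1" (the pictures are not rectified: a ray, as slopes to the right and down, at radius r is drawn at 1 + k1 r^2 times it, then the intrinsics apply), "R" (3x3) and "t" (3): a world point X has camera coordinates R X + t. Camera axes: x right, y down, z forward; pixel columns grow to the right and rows downward; lengths in m; the calibration is good to about 2 mm. A picture is of the moment at which its call begins.
- arm.sign_off(): hands the job in; it is judged then, once.
The state is a dict: "clock": time; "joints": joint angles; "dq": joint speeds; "joint_efforts": joint torques, N m; "position": TCP position; "ee_rot": TCP orientation; "force": force on the tool from outside, world axes, zero at the start; "ft_torque": the same for the moment, N m; "width": opening from 0.0 (shut) to 1.0 (fully open); "gripper_force": force on a finger pad.
Only numpy, scipy, OpenCV 4.12 (cv2) and the standard library are available. Lean on these libraries where they do the work, as an engineer would, in place of code of your own. Each camera call takes 0.05 s, during which the arm holds its last target. There are 200 camera calls.

TASK

First slide the film box (the white and blue carton) that stands in front of the slide reader along the table, without lifting it, until it is centred on the round parking mark. Then take every slide carrier off the drying rack, each time tilting its lower end up until it is about level before you lift its nib off the ledge, set it down in front of the lane of its own colour and push it fully home into the reader. Leave the bottles alone, and leave the film box on its mark at the end.

Things in the scene. Friction and masses are not known exactly. Their poses are not given: they have to be found in the camera images.
- drying_rack: grey and aluminium drying rack, fixed, 130 x 236 mm, 136 mm high; origin under its middle, x away from its front, z up. Three places side by side, 72 mm apart in y (see the ledges). Carriers hang on a 32 degree slope, x axis up the slope, nib hooked down behind the ledge bar, lower part on a rubber rest bar. A strut 26 mm wide joins the two bars; a back panel stands at x = 56 mm.
- ledge_left (a point): middle of the axis of the steel ledge bar of the left place: 10 mm round, 26 mm long in y, 15 mm behind the rack's origin, at height 100 mm. The rest bar lies 50 mm in front of it and 30 mm lower. Axes as the rack.
- ledge_mid (a point): the same for the middle place. A flat cap rail runs above all ledges: underside 31.5 mm above the bar axes, from 5 mm in front of them to the back panel. It is 5 mm above the top end of a hung carrier, so a carrier lifted as it hangs strikes it with the nib still caught.
- ledge_right (a point): the same for the right place. Turned about the bar until level, a carrier has 16 mm of room under the cap; its nib needs a rise of 10 mm to clear the bar. It is then drawn out to the front (-x of the rack) by over 40 mm before it goes higher.
- parking_mark: round white mark with a blue rim painted flat on the table, 150 mm across; origin at its centre, level with the table; fixed
- slide_reader: low white slide reader, fixed, 131 x 186 mm; origin under its middle, x away from its front. Three lanes on the bare table, 46 mm wide, rounded noses at the mouths, a clear hood over them (28 to 32 mm high), behind them a housing 56 mm high that stops the carriers. Coloured tabs on hood and housing mark the lanes: red left (y = 58 mm), yellow middle, blue right (y = -58 mm).
- film_box_center (a point): closed film box: a white carton with a blue band, loose, 59 (x) x 120 (y) x 56 mm (high), 0.2 kg; this point is its centre, 28 mm above its underside; z up. It starts in front of the reader. It can be pushed at its sides, or straddled across its 59 mm from above and slid.
- dropper: bystander: small white dropper bottle with green cap, 30 mm wide, 62 mm high; origin under its centre
- white_bottle: bystander: white bottle with red cap, 50 mm wide, 100 mm high; origin under its centre
- blue_cap_bottle: bystander: clear bottle with blue cap, 66 mm wide, 135 mm high; origin under its centre
- carrier_red_center (a point): red slide carrier, glass slide on top, loose, 80 g, may be absent; 95 mm long (x), 40 wide (y), 20 high: a 10 mm plate (z = 0 to +10) on two cross ribs 10 mm deep, 6 thick: foot at the lower end (x = -47.5 to -41.5) and nib (x = 28 to 34). This point is its centre, 10 mm above the table when standing on its ribs; z normal to the plate.
- carrier_red_nib (a point): tip of the nib of the red carrier, in its middle (31 mm towards the nib end and 10 mm below the centre); axes as the carrier. Hung, the ledge bar lies in the corner of plate and nib (bar axis at x = 23, z = -5 mm from the carrier centre), the rest bar under x = -36 mm; both sides of the plate are free for fingers.
- lane_red_home (a point): where the centre of the red carrier stands when it is home against the housing in the left lane (6 mm of it then stick out of the mouth); x into the reader, z up
- lane_red_mouth (a point): middle of the mouth of the red (left) lane, 47.5 mm in front of its home point, 10 mm above the table; axes as the reader
- carrier_yellow_center (a point): yellow slide carrier, glass slide on top, loose, 80 g, may be absent; 95 mm long (x), 40 wide (y), 20 high: a 10 mm plate (z = 0 to +10) on two cross ribs 10 mm deep, 6 thick: foot at the lower end (x = -47.5 to -41.5) and nib (x = 28 to 34). This point is its centre, 10 mm above the table when standing on its ribs; z normal to the plate.
- carrier_yellow_nib (a point): tip of the nib of the yellow carrier, in its middle (31 mm towards the nib end and 10 mm below the centre); axes as the carrier. Hung, the ledge bar lies in the corner of plate and nib (bar axis at x = 23, z = -5 mm from the carrier centre), the rest bar under x = -36 mm; both sides of the plate are free for fingers.
- lane_yellow_home (a point): where the centre of the yellow carrier stands when it is home against the housing in the middle lane (6 mm of it then stick out of the mouth); x into the reader, z up
- lane_yellow_mouth (a point): middle of the mouth of the yellow (middle) lane, 47.5 mm in front of its home point, 10 mm above the table; axes as the reader
- carrier_blue_center (a point): blue slide carrier, glass slide on top, loose, 80 g, may be absent; 95 mm long (x), 40 wide (y), 20 high: a 10 mm plate (z = 0 to +10) on two cross ribs 10 mm deep, 6 thick: foot at the lower end (x = -47.5 to -41.5) and nib (x = 28 to 34). This point is its centre, 10 mm above the table when standing on its ribs; z normal to the plate.
- carrier_blue_nib (a point): tip of the nib of the blue carrier, in its middle (31 mm towards the nib end and 10 mm below the centre); axes as the carrier. Hung, the ledge bar lies in the corner of plate and nib (bar axis at x = 23, z = -5 mm from the carrier centre), the rest bar under x = -36 mm; both sides of the plate are free for fingers.
- lane_blue_home (a point): where the centre of the blue carrier stands when it is home against the housing in the right lane (6 mm of it then stick out of the mouth); x into the reader, z up
- lane_blue_mouth (a point): middle of the mouth of the blue (right) lane, 47.5 mm in front of its home point, 10 mm above the table; axes as the reader
Not all that is in view belongs to the job. Of the things that look like the part that bears carrier_blue_center, the larger one is meant.

How it is judged:
By the outcome, as a careful person would: the job done as asked, in the order asked, and still so for the second after the job is handed in, with the robot touching nothing.
Of carrier_red, carrier_yellow, carrier_blue only 2 to 3 are there at a start; the rules pass over those that are not, and their reading is None.
At some moment in a run one of film_box may be knocked a few centimetres aside while the robot is not near it.
It also fails if it takes over 210 s, if anything falls off the work surface, if the arm or the gripper's body presses on something with over 40 N, if the wrist force passes 120 N, or if a joint passes its speed limit or range.

## Working session

There is one attempt and no reset: what is moved stays moved. The work goes in short steps, Python scripts to look and compute and a tool call to move; the robot and the scene stay as the last step left them, time stands still between calls to the robot, and variables do not carry over. Pictures are saved under pics/ and viewed, at most 14 in all, crops included, and the job is handed in when it is done.

Besides the shell and the picture viewer there is one more tool, called after ">>>" as name(argument=value, ...) on one line, values as JSON. arm_command: Moves the arm, as the interface text tells. Its arguments: {"type":"object","properties":{"dp":{"type":"array","items":{"type":"array","items":{"type":"number"}}},"angular":{"type":"array","items":{"type":"array","items":{"type":"number"}}},"claw":{"type":"array","items":{"type":"number"}},"force":{"type":"number"}},"required":["dp","angular","claw"]}

```bash
mkdir -p pics; ls; cat > h.py <<'E'
import numpy as np, cv2
from cell import arm
from scipy.spatial.transform import Rotation as Ro
def cap(n):
    d=arm.get_image(n); return d
def save(d,name,crop=None,s=1):
    f=d["frame"][...,::-1]
    if crop: r0,r1,c0,c1=crop; f=f[r0:r1,c0:c1]
    cv2.imwrite(f"pics/{name}.png",cv2.resize(np.ascontiguousarray(f),None,fx=s,fy=s,interpolation=cv2.INTER_CUBIC))
def slopes(d,uv):
    uv=np.atleast_2d(np.array(uv,float)); K=d["K"]
    p=np.c_[(uv[:,0]-K[0,2])/K[0,0],(uv[:,1]-K[1,2])/K[1,1]]; q=p.copy()
    for _ in range(20): q=p/(1+d["k1"]*(q**2).sum(1,keepdims=True))
    return q
def plane(d,uv,z):
    q=slopes(d,uv); r=np.c_[q,np.ones(len(q))]@d["R"]; c=-d["R"].T@d["t"]
    return c+r*((z-c[2])/r[:,2])[:,None]
def cloud(d):
    h,w=d["z_map"].shape; v,u=np.mgrid[:h,:w]
    q=slopes(d,np.c_[u.ravel(),v.ravel()]); z=d["z_map"].ravel()
    return ((np.c_[q,np.ones(len(q))]*z[:,None]-d["t"])@d["R"]).reshape(h,w,3)
def proj(d,X):
    c=np.atleast_2d(X)@d["R"].T+d["t"]; q=c[:,:2]/c[:,2:]; q=q*(1+d["k1"]*(q**2).sum(1,keepdims=True))
    return np.c_[q[:,0]*d["K"][0,0]+d["K"][0,2],q[:,1]*d["K"][1,1]+d["K"][1,2]]
E
python3 - <<'E'
from h import *
for n in("top","side"):
    d=cap(n); save(d,n+"0",s=1.4); np.savez(n+"0.npz",**d); print(n,-d["R"].T@d["t"],d["R"][2],d["K"][0,0],d["k1"])
print(arm.observe())
E
```

```text
pics
top [ 0.21151722 -0.11442243  1.68438654] [ 0.19190117  0.00455233 -0.9814037 ] 410.97961580508496 -0.092298595046506
side [ 0.12270271 -1.69403617  1.34938186] [ 0.18175462  0.76798953 -0.61413137] 544.6782687337651 -0.07629504907516353
{'clock': 0.1, 'joints': array([-1.23862965,  0.43511694,  0.02499297,  1.57399066, -0.0116024 ,
        1.1340031 , -0.07509982]), 'dq': array([ 0.00014809, -0.00058979, -0.00062328, -0.00317921,  0.00108036,
       -0.00137104, -0.00075826]), 'joint_efforts': array([ 2.95426202e-03, -6.69134617e+01,  9.87583436e-01, -3.15141964e+01,
       -6.06222823e-02,  3.74938350e-02,  2.79754749e-05]), 'position': array([0.26311643, 0.56641995, 0.22605225]), 'ee_rot': array([-6.77662117e-01, -3.06746200e+00,  2.14042911e-03]), 'force': array([-0.02205783,  0.5602789 ,  0.69758141]), 'ft_torque': array([-0.02554148, -0.03023859,  0.02410838]), 'gripper_force': 0.0, 'width': 1.000617758295222}
```

View pics/top0.png

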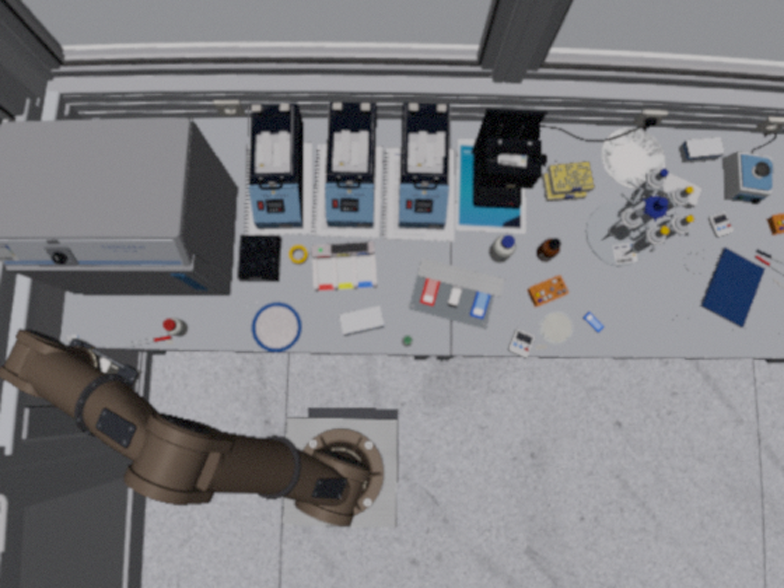

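View pics/side0.png

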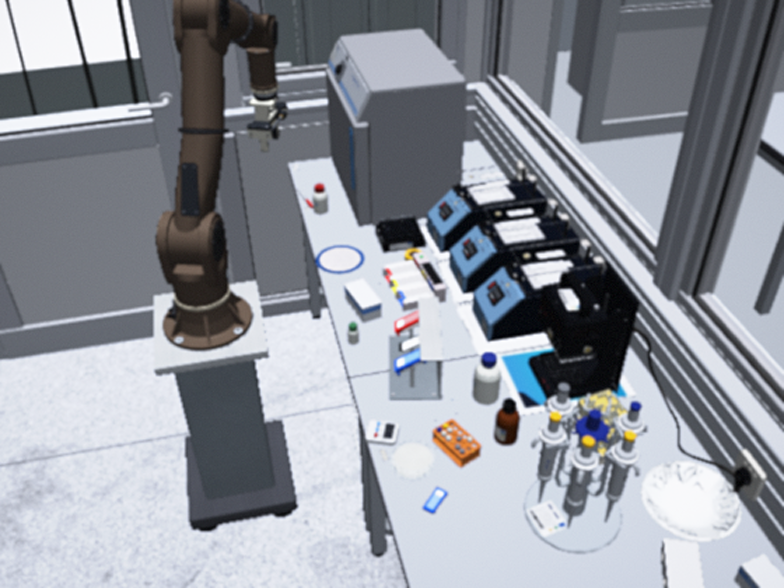

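Top view (1.4x) shows the reader at (345,267), the film box at (362,320), the mark at (277,327) and the rack at (457,293). Carrier candidates: red (430,291) and blue (481,305) on the rack; a whitish object (455,297) in the middle place; a small blue object (593,322) on the table, which is a decoy. Next, a close crop and measurements.

```bash
python3 - <<'E'
from h import *
T=dict(np.load("top0.npz")); S=dict(np.load("side0.npz"))
a=cv2.resize(T["frame"][160:260,200:380],None,fx=4.2,fy=4.2,interpolation=cv2.INTER_CUBIC)
b=cv2.resize(S["frame"][170:300,210:370],None,fx=4.4,fy=4.4,interpolation=cv2.INTER_CUBIC)
cv2.imwrite("pics/c1.png",a[...,::-1]); cv2.imwrite("pics/c2.png",b[...,::-1])
def rect(d,m,z,name):
    cs,_=cv2.findContours(m.astype(np.uint8),0,cv2.CHAIN_APPROX_NONE)
    for c in sorted(cs,key=cv2.contourArea)[::-1][:2]:
        if cv2.contourArea(c)<8: continue
        p=plane(d,c[:,0,:],z)[:,:2]; r=cv2.minAreaRect((p*1000).astype(np.float32)); print(name,c[:,0].mean(0).round(),np.round(r[0],1),np.round(r[1],1),round(r[2],1))
for n,d in(("T",T),("S",S)):
    P=cloud(d); f=cv2.cvtColor(d["frame"],cv2.COLOR_RGB2HSV); h,s,v=[f[...,i].astype(int) for i in range(3)]
    work=(P[...,0]>.25)&(P[...,0]<.8)&(P[...,1]>-.6)&(P[...,1]<.35)
    print(n,"table z",np.median(P[(abs(P[...,0]-.45)<.05)&(abs(P[...,1]+.1)<.3)][:,2]))
    red=work&((h<8)|(h>172))&(s>120); blue=work&(h>100)&(h<125)&(s>120); yel=work&(h>20)&(h<35)&(s>110)
    for nm,m in(("red",red),("blue",blue),("yel",yel)):
        k,l,st,ce=cv2.connectedComponentsWithStats(m.astype(np.uint8))
        for i in range(1,k):
            if st[i,4]>6: q=P[l==i]; print(n,nm,ce[i].round(),st[i,4],np.median(q,0).round(3),"zr",np.percentile(q[:,2],[5,95]).round(3))
    box=work&(P[...,2]>.048)&(P[...,2]<.064)&(P[...,0]<.48)&(P[...,1]>-.15)&(P[...,1]<.15)
    rect(d,box,.056,n+" box")
    hs=work&(P[...,2]>.045)&(P[...,2]<.065)&(P[...,0]>.48)&(P[...,1]>-.15)&(P[...,1]<.2); rect(d,hs,.056,n+" housing")
    rect(d,work&(P[...,2]>.1)&(P[...,2]<.15)&(P[...,1]>-.4)&(P[...,1]<-.1),.136,n+" rackhigh")
E
```

```text
T table z 0.00286307850125251
T red [239. 145.] 11 [0.756 0.03  0.119] zr [0.111 0.129]
T red [186. 147.] 11 [0.746 0.244 0.12 ] zr [0.11  0.127]
T red [292. 146.] 10 [ 0.757 -0.182  0.119] zr [0.112 0.128]
T red [303. 205.] 18 [ 0.523 -0.231  0.1  ] zr [0.009 0.114]
T red [311. 207.] 17 [ 0.511 -0.26   0.104] zr [0.086 0.113]
T red [232. 205.] 25 [0.529 0.058 0.03 ] zr [0.002 0.037]
T red [304. 216.] 16 [ 0.483 -0.233  0.077] zr [0.01  0.083]
T blue [341. 146.] 7 [ 0.79  -0.397  0.031] zr [0.02  0.035]
T blue [364. 158.] 38 [ 0.747 -0.498  0.005] zr [-0.002  0.008]
T blue [334. 159.] 13 [ 0.741 -0.364  0.004] zr [-0.004  0.008]
T blue [349. 160.] 18 [ 0.738 -0.431  0.004] zr [-0.001  0.009]
T blue [362. 172.] 47 [ 0.648 -0.458  0.134] zr [0.129 0.14 ]
T blue [260. 203.] 24 [ 0.54  -0.057  0.029] zr [0.001 0.039]
T blue [339. 216.] 29 [ 0.479 -0.37   0.098] zr [0.076 0.112]
T blue [348. 216.] 16 [ 0.483 -0.404  0.098] zr [0.012 0.112]
T blue [198. 234.] 126 [0.408 0.196 0.001] zr [-0.006  0.008]
T yel [213. 181.] 85 [0.63  0.145 0.019] zr [0.012 0.025]
T yel [246. 204.] 28 [ 0.535 -0
[... 958 characters left out ...]
lue [294. 251.] 15 [ 0.491 -0.371  0.104] zr [0.045 0.111]
S blue [349. 256.] 76 [ 0.645 -0.472  0.134] zr [0.121 0.139]
S blue [289. 261.] 76 [ 0.46  -0.4    0.089] zr [0.013 0.111]
S blue [374. 271.] 368 [ 0.753 -0.44   0.006] zr [-0.     0.024]
S yel [293. 180.] 39 [0.618 0.156 0.019] zr [0.003 0.025]
S yel [282. 204.] 16 [0.536 0.011 0.004] zr [-0.004  0.04 ]
S yel [318. 304.] 8 [ 0.513 -0.566  0.041] zr [0.038 0.044]
S box [259. 210.] [430.1 -59.4] [ 63.9 136.6] 12.3
S housing [307. 195.] [634.3  -1.6] [ 44.4 198.8] 5.4
S housing [333. 196.] [722.8 -26.9] [ 82.4 157.2] 31.4
S rackhigh [303. 234.] [ 527.4 -325.1] [237.7  83.6] 76.1
S rackhigh [360. 210.] [ 762.5 -239.1] [ 88.3 189.5] 0.0
```

View pics/c1.png

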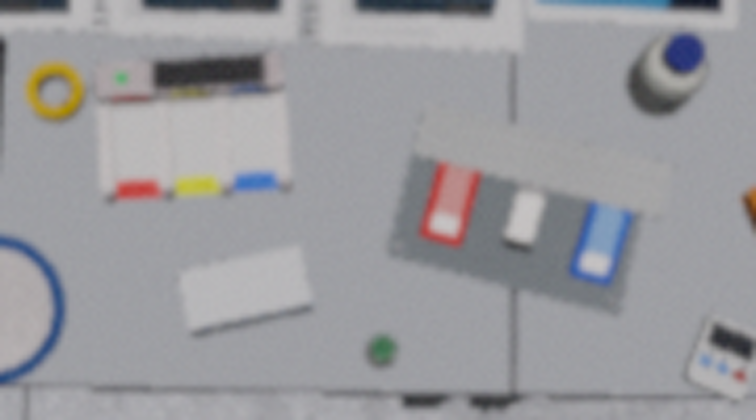

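View pics/c2.png

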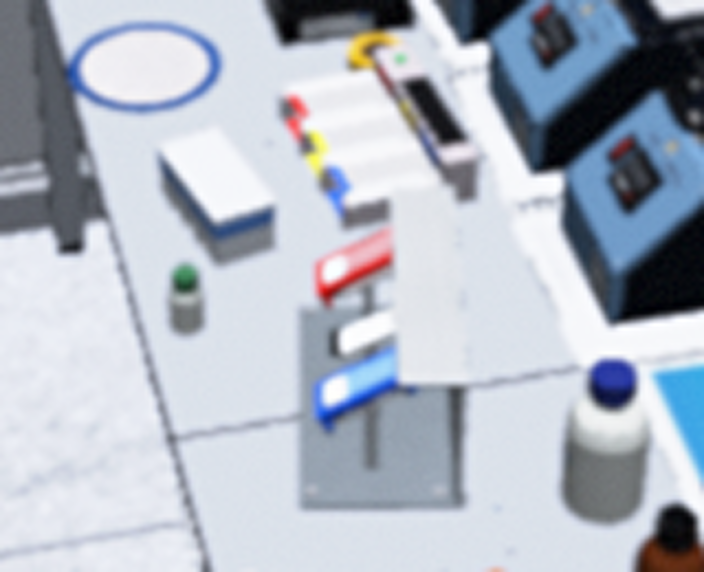

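Crops show red in the left place (450,203 in the crop) and blue in the right place (602,243). The middle place holds only a bare white strut at (523,217), so there is no yellow carrier. Next I'll refine the poses and check them by projecting predicted corners.

```bash
cat >> h.py <<'E'
def fr(o,yaw): # frame (mm, deg)->function local->world
    c,s=np.cos(np.radians(yaw)),np.sin(np.radians(yaw)); R=np.array([[c,-s,0],[s,c,0],[0,0,1]])
    return lambda p:(np.atleast_2d(p)@R.T+np.array([o[0],o[1],0]))/1000
E
python3 - <<'E'
from h import *
T=dict(np.load("top0.npz")); S=dict(np.load("side0.npz"))
def mask(d,lo,hi,x0,x1,y0,y1):
    P=cloud(d); return ((P[...,2]>lo)&(P[...,2]<hi)&(P[...,0]>x0)&(P[...,0]<x1)&(P[...,1]>y0)&(P[...,1]<y1)).astype(np.uint8)
for n,d in(("T",T),("S",S)):
    m=mask(d,.125,.15,.45,.65,-.47,-.15); m=cv2.morphologyEx(m,cv2.MORPH_OPEN,np.ones((5,5)))
    c=max(cv2.findContours(m,0,cv2.CHAIN_APPROX_NONE)[0],key=cv2.contourArea)
    r=cv2.minAreaRect((plane(d,c[:,0],.136)[:,:2]*1000).astype(np.float32)); print(n,"cap",r)
    f=cv2.cvtColor(d["frame"],cv2.COLOR_RGB2HSV).astype(int)
    P=cloud(d); m=((f[...,0]>95)&(f[...,0]<130)&(f[...,1]>70)&(abs(P[...,2])<.012)&(P[...,0]>.3)&(P[...,0]<.5)&(P[...,1]>.1)&(P[...,1]<.3)).astype(np.uint8)
    v,u=np.nonzero(m); w=(plane(d,np.c_[u,v],0)[:,:2]*1000).astype(np.float32); print(n,"mark",cv2.fitEllipse(w),cv2.minEnclosingCircle(w))
# crop-corner picks in top image, (crop px)/4.2 + offset
g=lambda L:np.array(L)/4.2+[200,160]-.4
print("cap corners",(plane(T,g([(428,105),(672,162),(665,216),(414,155)]),.136)*1000).round()[:,:2].tolist())
print("base front",(plane(T,g([(388,255),(622,312)]),.004)*1000).round()[:,:2].tolist())
print("hood front",(plane(T,g([(104,198),(290,187)]),.032)*1000).round()[:,:2].tolist())
print("housing TL,TR",(plane(T,g([(98,60),(283,54)]),.056)*1000).round()[:,:2].tolist())
E
```

```text
T cap ((541.88916015625, -325.8573913574219), (231.56243896484375, 51.590187072753906), 76.17547607421875)
T mark ((412.3337097167969, 201.39561462402344), (137.6385498046875, 138.74794006347656), 103.87709045410156) ((412.08160400390625, 201.68801879882812), 74.10418701171875)
S cap ((542.8381958007812, -329.0899658203125), (237.99305725097656, 51.824764251708984), 76.1568374633789)
S mark ((410.1721496582031, 202.6785888671875), (139.81463623046875, 141.0513458251953), 143.63629150390625) ((409.0506896972656, 202.22366333007812), 76.57032012939453)
cap corners [[593.0, -220.0], [543.0, -445.0], [493.0, -437.0], [546.0, -207.0]]
base front [[473.0, -190.0], [420.0, -420.0]]
hood front [[520.0, 89.0], [534.0, -92.0]]
housing TL,TR [[652.0, 97.0], [661.0, -83.0]]
```

```bash
cat >> h.py <<'E'
RACK=((508.5,-319.5),-13.6); READ=((591.5,4.0),5.2); MARK=np.array([.411,.202])
A=np.radians(32)
def carr(p,yr,th=A): # carrier coords(mm) hung at rack y=yr, tilt th -> rack coords
    p=np.atleast_2d(np.array(p,float)); a=p[:,0]-23; b=p[:,2]+5
    return np.c_[15+a*np.cos(th)-b*np.sin(th), yr+p[:,1], 100+a*np.sin(th)+b*np.cos(th)]
E
python3 - <<'E'
from h import *
T=dict(np.load("top0.npz")); S=dict(np.load("side0.npz"))
rk=fr(*RACK); rd=fr(*READ)
out=[]
for d,(r0,r1,c0,c1),s in((T,(160,260,200,380),4.2),(S,(170,300,210,370),4.4)):
    f=cv2.resize(d["frame"][r0:r1,c0:c1],None,fx=s,fy=s,interpolation=cv2.INTER_CUBIC)[...,::-1].copy()
    def poly(X,col):
        q=((proj(d,X)-[c0,r0]+.5)*s).astype(np.int32); cv2.polylines(f,[q],True,col,1)
    for y in(72,-72): poly(rk(carr([(-47.5,20,10),(47.5,20,10),(47.5,-20,10),(-47.5,-20,10)],y)),(0,255,0))
    poly(rk([(10,118,136),(61,118,136),(61,-118,136),(10,-118,136)]),(255,0,255)); poly(rk([(-65,118,3),(65,118,3),(65,-118,3),(-65,-118,3)]),(255,0,255))
    poly(rd([(-65.5,93,32),(23.5,93,32),(23.5,-93,32),(-65.5,-93,32)]),(0,160,0)); poly(rd([(23.5,93,56),(65.5,93,56),(65.5,-93,56),(23.5,-93,56)]),(0,160,0))
    out.append(f)
cv2.imwrite("pics/o1.png",out[0]); cv2.imwrite("pics/o2.png",out[1])
E
```

```text
(no output)
```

View pics/o1.png

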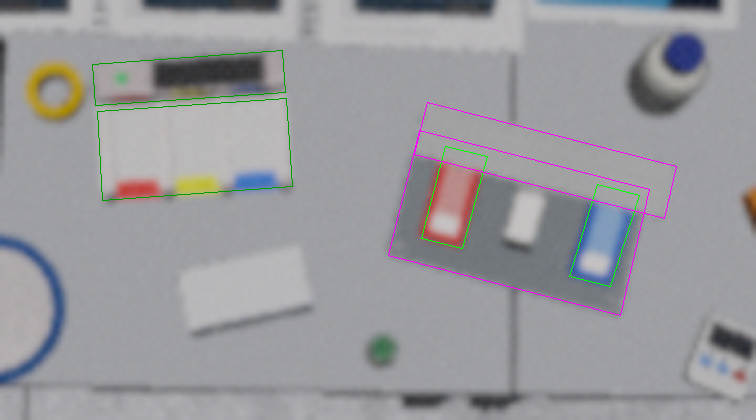

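View pics/o2.png

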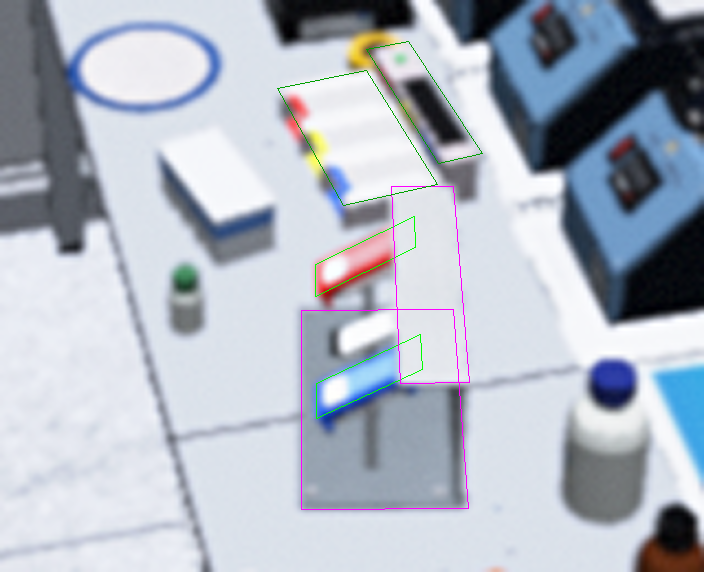

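Both overlays match well. The projected carriers, cap, base and reader line up within about 2 mm. Now the planner.

```bash
cat >> h.py <<'E'
def Rt(phi,tilt=0): # tool down, closing axis at world angle phi(deg); tilt: tip swings towards -tool x (away from robot)
    p=np.radians(phi); y=np.array([np.cos(p),np.sin(p),0]); z=np.array([0,0,-1.]); x=np.cross(y,z)
    return Ro.from_matrix(np.c_[x,y,z])*Ro.from_euler("y",-tilt,degrees=True)
def go(pos,R,start=None,u=1.0):
    """turn first then shift; prints units"""
    if start is None:
        o=arm.observe(); start=(o["position"],Ro.from_rotvec(o["ee_rot"]))
    p,R0=start; rv=(R0.inv()*R).as_rotvec()/.15; d=R.inv().apply(np.array(pos)-p)/.025
    n=max(1,int(np.ceil(np.linalg.norm(rv)/.95))); m=max(1,int(np.ceil(np.linalg.norm(d)/(1.3*u)-1e-9)),int(np.ceil(abs(d).max()/u-1e-9)))
    print("turn",n,"x",(rv/n).round(3).tolist()," shift",m,"x",(d/m).round(3).tolist()); return (np.array(pos),R)
def st():
    o=arm.observe(); print(round(o["clock"],1),o["position"].round(4),"F",o["force"].round(1),"w",round(o["width"],3),"g",round(o["gripper_force"],1)); return o
E
python3 - <<'E'
from h import *
R=Rt(13.2); s=go([.432,-.053,.15],R); s=go([.432,-.053,.022],R,s); s=go([MARK[0],MARK[1],.022],R,s,.5)
E
```

```text
turn 7 x [-0.001, 0.001, 0.862]  shift 26 x [-0.987, 0.035, 0.117]
turn 1 x [0.0, 0.0, 0.0]  shift 6 x [0.0, 0.0, 0.853]
turn 1 x [0.0, 0.0, 0.0]  shift 21 x [0.482, 0.072, 0.0]
```

>>> arm_command(dp=[[0,0,0],[0,0,0],[0,0,0],[0,0,0],[0,0,0],[0,0,0],[0,0,0]], angular=[[0,0,0.862],[0,0,0.862],[0,0,0.862],[0,0,0.862],[0,0,0.862],[0,0,0.862],[0,0,0.862]], claw=[1,1,1,1,1,1,1])

```text
clock: 0.8
position: [0.2631, 0.5666, 0.2263]
ee_rot: [1.957, 2.457, -0.001]
force: [-0.6, -0.0, -0.1]
width: 0.999
gripper_force: 0.0
```

>>> arm_command(dp=[[-0.987,0.035,0.117],[-0.987,0.035,0.117],[-0.987,0.035,0.117],[-0.987,0.035,0.117],[-0.987,0.035,0.117],[-0.987,0.035,0.117],[-0.987,0.035,0.117],[-0.987,0.035,0.117],[-0.987,0.035,0.117],[-0.987,0.035,0.117]], angular=[[0,0,0],[0,0,0],[0,0,0],[0,0,0],[0,0,0],[0,0,0],[0,0,0],[0,0,0],[0,0,0],[0,0,0]], claw=[1,1,1,1,1,1,1,1,1,1])

```text
clock: 1.8
position: [0.3283, 0.3274, 0.1972]
ee_rot: [1.951, 2.462, -0.001]
force: [-0.0, 0.6, 1.4]
width: 1.002
gripper_force: 0.0
```

>>> arm_command(dp=[[-0.987,0.035,0.117],[-0.987,0.035,0.117],[-0.987,0.035,0.117],[-0.987,0.035,0.117],[-0.987,0.035,0.117],[-0.987,0.035,0.117],[-0.987,0.035,0.117],[-0.987,0.035,0.117],[-0.987,0.035,0.117],[-0.987,0.035,0.117]], angular=[[0,0,0],[0,0,0],[0,0,0],[0,0,0],[0,0,0],[0,0,0],[0,0,0],[0,0,0],[0,0,0],[0,0,0]], claw=[1,1,1,1,1,1,1,1,1,1])

```text
clock: 2.8
position: [0.3932, 0.0894, 0.168]
ee_rot: [-1.951, -2.463, 0.0]
force: [-0.1, -0.3, -0.3]
width: 1.0
gripper_force: 0.0
```

>>> arm_command(dp=[[-0.987,0.035,0.117],[-0.987,0.035,0.117],[-0.987,0.035,0.117],[-0.987,0.035,0.117],[-0.987,0.035,0.117],[-0.987,0.035,0.117],[0,0,0],[0,0,0]], angular=[[0,0,0],[0,0,0],[0,0,0],[0,0,0],[0,0,0],[0,0,0],[0,0,0],[0,0,0]], claw=[1,1,1,1,1,1,1,1])

```text
clock: 3.6
position: [0.4319, -0.0527, 0.1504]
ee_rot: [-1.952, -2.461, 0.001]
force: [0.4, 1.1, 0.3]
width: 0.999
gripper_force: 0.0
```

```bash
cat >> h.py <<'E'
def box(ds=None):
    out=[]
    for n in("top","side"):
        d=cap(n); P=cloud(d); m=((P[...,2]>.046)&(P[...,2]<.066)&(P[...,0]>.3)&(P[...,0]<.53)&(P[...,1]>-.16)&(P[...,1]<.32)).astype(np.uint8)
        m=cv2.morphologyEx(m,cv2.MORPH_OPEN,np.ones((3,3)))
        c=max(cv2.findContours(m,0,cv2.CHAIN_APPROX_NONE)[0],key=cv2.contourArea)
        f=cv2.cvtColor(d["frame"],cv2.COLOR_RGB2HSV)
        print(n,"box",cv2.minAreaRect((plane(d,c[:,0],.056)[:,:2]*1000).astype(np.float32)))
E
python3 - <<'E'
from h import *
o=st(); print(np.round(o["joints"],2)); box(); R=Rt(13.2); s=go([.432,-.053,.022],R)
d=cap("top"); save(d,"t1",(130,270,180,340),4)
E
```

```text
3.6 [ 0.4319 -0.0527  0.1504] F [0.4 1.1 0.3] w 0.999 g 0.0
[-0.47  0.23  0.56  2.14 -0.17  0.81  0.43]
top box ((442.3896484375, -103.84637451171875), (52.46134948730469, 15.979289054870605), 1.124863862991333)
side box ((428.6445007324219, -56.99455261230469), (64.215576171875, 130.19577026367188), 13.635529518127441)
turn 1 x [-0.002, -0.003, 0.009]  shift 6 x [-0.009, -0.002, 0.857]
```

View pics/t1.png

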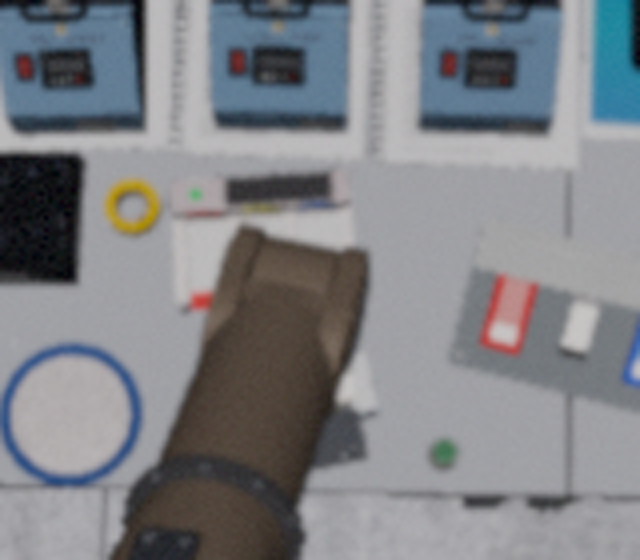

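The arm covers the box in the top view; the side view shows it unmoved. Descending and closing.

>>> arm_command(dp=[[0,0,0.857],[0,0,0.857],[0,0,0.857],[0,0,0.857],[0,0,0.857],[0,0,0.857],[0,0,0]], angular=[[0,0,0],[0,0,0],[0,0,0],[0,0,0],[0,0,0],[0,0,0],[0,0,0]], claw=[1,1,1,1,1,1,1])

```text
clock: 4.45
position: [0.4306, -0.0515, 0.0205]
ee_rot: [-1.947, -2.461, 0.003]
force: [-0.8, 0.2, 0.8]
width: 0.998
gripper_force: 0.0
```

>>> arm_command(dp=[[0,0,0],[0,0,0],[0,0,0],[0,0,0],[0,0,0],[0,0,0],[0,0,0],[0,0,0]], angular=[[0,0,0],[0,0,0],[0,0,0],[0,0,0],[0,0,0],[0,0,0],[0,0,0],[0,0,0]], claw=[0.55,0.55,0.55,0.55,0.55,0.55,0.55,0.55], force=8)

```text
clock: 5.25
position: [0.4322, -0.0524, 0.0226]
ee_rot: [-1.951, -2.462, -0.001]
force: [-2.6, -0.2, 8.1]
width: 0.634
gripper_force: 8.0
```

```bash
python3 - <<'E'
from h import *
o=st(); print(o["ft_torque"].round(2)); box(); s=go([.411,.202,o["position"][2]],Rt(13.2),None,.5)
E
```

```text
5.2 [ 0.4322 -0.0524  0.0226] F [-2.6 -0.2  8.1] w 0.634 g 8.0
[0.02 0.53 0.02]
top box ((438.3131103515625, -103.92649841308594), (36.29279327392578, 15.979107856750488), 1.1245660781860352)
side box ((442.6201477050781, -74.28409576416016), (93.33598327636719, 86.4023208618164), 33.21269226074219)
turn 1 x [0.002, -0.003, 0.003]  shift 21 x [0.481, 0.071, 0.0]
```

>>> arm_command(dp=[[0.2,0.03,0],[0.481,0.071,0],[0.481,0.071,0],[0.481,0.071,0],[0.481,0.071,0],[0.481,0.071,0],[0.481,0.071,0],[0.481,0.071,0],[0.481,0.071,0],[0.481,0.071,0]], angular=[[0,0,0],[0,0,0],[0,0,0],[0,0,0],[0,0,0],[0,0,0],[0,0,0],[0,0,0],[0,0,0],[0,0,0]], claw=[0.55,0.55,0.55,0.55,0.55,0.55,0.55,0.55,0.55,0.55])

```text
clock: 6.35
position: [0.4233, 0.0616, 0.0225]
ee_rot: [1.951, 2.461, 0.001]
force: [-0.4, -3.9, 6.7]
width: 0.629
gripper_force: 8.0
```

>>> arm_command(dp=[[0.481,0.071,0],[0.481,0.071,0],[0.481,0.071,0],[0.481,0.071,0],[0.481,0.071,0],[0.481,0.071,0],[0.481,0.071,0],[0.481,0.071,0],[0.481,0.071,0],[0.481,0.071,0]], angular=[[0,0,0],[0,0,0],[0,0,0],[0,0,0],[0,0,0],[0,0,0],[0,0,0],[0,0,0],[0,0,0],[0,0,0]], claw=[0.55,0.55,0.55,0.55,0.55,0.55,0.55,0.55,0.55,0.55])

```text
clock: 7.35
position: [0.4129, 0.1826, 0.0225]
ee_rot: [1.951, 2.461, 0.001]
force: [0.6, -5.0, 7.5]
width: 0.629
gripper_force: 8.0
```

>>> arm_command(dp=[[0.481,0.071,0],[0.28,0.041,0],[0,0,0],[0,0,0]], angular=[[0,0,0],[0,0,0],[0,0,0],[0,0,0]], claw=[0.55,0.55,0.55,0.55])

```text
clock: 7.75
position: [0.4111, 0.2033, 0.0225]
ee_rot: [-1.95, -2.463, -0.003]
force: [0.2, 4.1, 4.8]
width: 0.632
gripper_force: 8.0
```

```bash
python3 - <<'E'
from h import *
o=st(); box(); s=go([.411,.202,o["position"][2]],Rt(13.2),None,.5)
E
```

```text
7.8 [0.4111 0.2033 0.0225] F [0.2 4.1 4.8] w 0.632 g 8.0
top box ((421.8913269042969, 162.45716857910156), (60.29344177246094, 35.66385269165039), 17.7452449798584)
side box ((414.66705322265625, 181.33102416992188), (111.72163391113281, 73.6740493774414), 73.16898345947266)
turn 1 x [0.008, -0.008, 0.009]  shift 1 x [-0.04, -0.013, -0.001]
```

Open, rise, and move towards the rack (clear of the view), then measure the box.

>>> arm_command(dp=[[-0.04,0,0],[0,0,0],[0,0,0],[0,0,0],[0,0,0],[0,0,0],[0,0,-0.5],[0,0,-1],[0,0,-1],[0,0,-1]], angular=[[0,0,0],[0,0,0],[0,0,0],[0,0,0],[0,0,0],[0,0,0],[0,0,0],[0,0,0],[0,0,0],[0,0,0]], claw=[0.55,0.55,1,1,1,1,1,1,1,1])

```text
clock: 8.85
position: [0.4107, 0.2005, 0.1104]
ee_rot: [1.951, 2.462, -0.001]
force: [1.0, 0.3, 0.3]
width: 1.003
gripper_force: 0.0
```

>>> arm_command(dp=[[0,0,-1],[0,0,-1],[-0.8,0,-1],[-1,0,-1],[-1,0,0],[-1,0,0],[-1,0,0],[-1,0,0],[-1,0,0],[-1,0,0]], angular=[[0,0,0],[0,0,0],[0,0,0],[0,0,-0.9],[0,0,0],[0,0,0],[0,0,0],[0,0,0],[0,0,0],[0,0,0]], claw=[1,1,1,1,1,1,1,1,1,1])

```text
clock: 9.85
position: [0.4749, 0.0159, 0.2095]
ee_rot: [-1.78, -2.588, 0.0]
force: [0.5, -0.0, -0.3]
width: 0.999
gripper_force: 0.0
```

```bash
cat >> h.py <<'E'
def pick(rx,yr): # TCP for carrier x=rx, tool 5mm below plate bottom, tilted
    rk=fr(*RACK); return rk(carr([(rx,0,-5)],yr))[0]
E
python3 - <<'E'
from h import *
st(); box(); d=cap("top"); save(d,"t2",(180,270,170,300),5)
rk=fr(*RACK); phi=90+RACK[1]; R=Rt(phi,32)
for yr in(72,-72):
    g=pick(-20,yr); pre=g-R.apply([0,0,.10]); print(yr,"grasp",g.round(4),"pre",pre.round(4))
print(R.apply([0,0,1]), rk([1,0,0])-rk([0,0,0]))
g=pick(-20,72); s=go(g-R.apply([0,0,.10])+[0,0,.05],R); s=go(g-R.apply([0,0,.10]),R,s); s=go(g,R,s)
E
```

```text
9.8 [0.4749 0.0159 0.2095] F [ 0.5 -0.  -0.3] w 0.999 g 0.0
top box ((408.5950622558594, 222.73060607910156), (58.770137786865234, 80.6173095703125), 12.785929679870605)
side box ((410.02142333984375, 199.52581787109375), (62.7005500793457, 127.90118408203125), 12.994308471679688)
72 grasp [ 0.5046 -0.2445  0.0772] pre [ 0.4531 -0.232   0.162 ]
-72 grasp [ 0.4707 -0.3844  0.0772] pre [ 0.4192 -0.372   0.162 ]
[ 0.51506086 -0.12460634 -0.8480481 ] [[ 0.00097196 -0.00023514  0.        ]]
turn 8 x [-0.226, -0.428, -0.787]  shift 10 x [-0.13, -0.982, 0.07]
turn 1 x [0.0, 0.0, 0.0]  shift 2 x [0.53, 0.0, 0.848]
turn 1 x [0.0, 0.0, 0.0]  shift 4 x [-0.0, 0.0, 1.0]
```

View pics/t2.png

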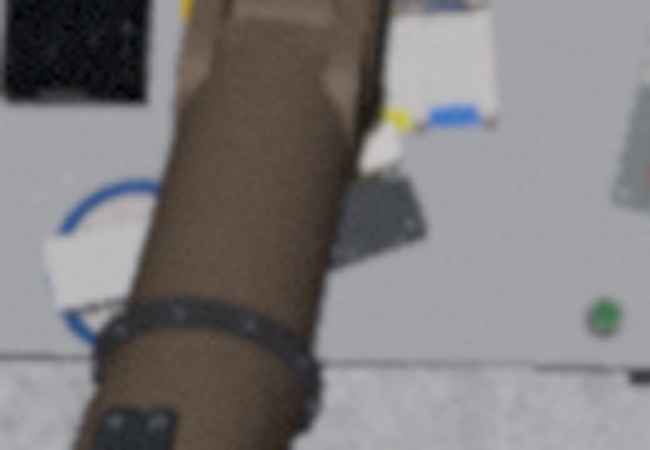

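The top crop shows the box white rectangle (95,275) inside the ring, still partly hidden, so I'll remeasure once the arm is away. Now to the red carrier, with the claw only partly open so it clears the middle strut.

>>> arm_command(dp=[[0,0,0],[0,0,0],[0,0,0],[0,0,0],[0,0,0],[0,0,0],[0,0,0],[0,0,0]], angular=[[-0.226,-0.428,-0.787],[-0.226,-0.428,-0.787],[-0.226,-0.428,-0.787],[-0.226,-0.428,-0.787],[-0.226,-0.428,-0.787],[-0.226,-0.428,-0.787],[-0.226,-0.428,-0.787],[-0.226,-0.428,-0.787]], claw=[0.65,0.65,0.65,0.65,0.65,0.65,0.65,0.65])

```text
clock: 10.8
position: [0.4744, 0.0189, 0.2096]
ee_rot: [0.292, 2.566, -0.083]
force: [1.6, -0.8, 1.5]
width: 0.649
gripper_force: 0.0
```

>>> arm_command(dp=[[-0.13,-0.982,0.07],[-0.13,-0.982,0.07],[-0.13,-0.982,0.07],[-0.13,-0.982,0.07],[-0.13,-0.982,0.07],[-0.13,-0.982,0.07],[-0.13,-0.982,0.07],[-0.13,-0.982,0.07],[-0.13,-0.982,0.07],[-0.13,-0.982,0.07]], angular=[[0,0,0],[0,0,0],[0,0,0],[0,0,0],[0,0,0],[0,0,0],[0,0,0],[0,0,0],[0,0,0],[0,0,0]], claw=[0.65,0.65,0.65,0.65,0.65,0.65,0.65,0.65,0.65,0.65])

```text
clock: 11.8
position: [0.4536, -0.2303, 0.2115]
ee_rot: [0.301, 2.568, -0.084]
force: [-0.4, 0.3, 0.7]
width: 0.648
gripper_force: 0.0
```

>>> arm_command(dp=[[0.53,0,0.848],[0.53,0,0.848],[0,0,0],[0,0,0],[0,0,0]], angular=[[0,0,0],[0,0,0],[0,0,0],[0,0,0],[0,0,0]], claw=[0.65,0.65,0.65,0.65,0.65])

```text
clock: 12.3
position: [0.4411, -0.2216, 0.1839]
ee_rot: [0.305, 2.566, -0.092]
force: [-0.3, -0.6, -0.1]
width: 0.649
gripper_force: 0.0
```

```bash
python3 - <<'E'
from h import *
o=st(); print(np.round(o["joints"],2)); R=Rt(90+RACK[1],32); box(); s=go(pick(-20,72),R)
d=cap("side"); save(d,"s2",(130,300,200,360),3.5)
E
```

```text
12.3 [ 0.4411 -0.2216  0.1839] F [-0.3 -0.6 -0.1] w 0.649 g 0.0
[-1.12 -0.44  1.32  2.46  1.16  0.43  0.63]
top box ((413.3389892578125, 202.49322509765625), (59.834251403808594, 121.82341003417969), 13.837820053100586)Traceback (most recent call last):
  File "<stdin>", line 2, in <module>
  File "h.py", line 50, in box
    c=max(cv2.findContours(m,0,cv2.CHAIN_APPROX_NONE)[0],key=cv2.contourArea)
ValueError: max() iterable argument is empty
```

Top view puts the box at (413,202) on the mark, which is good. But the arm has folded to joint limits (j2 and j3), so I'll fit a quick kinematic model to plan around that.

```bash
cat > kin.py <<'E'
import numpy as np
from scipy.spatial.transform import Rotation as Ro
from scipy.optimize import least_squares
LO=np.array([-2.62,-.44,-1.27,.08,-1.32,.12,-2.74]);HI=np.array([2.62,2.09,1.32,2.57,4.46,2,2.74])
def fk(q,p):
    h,L1,e1,L2,e2,L3,o1,o7,e3=p[:9]; s=p[9:]
    R=Ro.identity(); x=np.array([0,0,h]); q=np.array(q)*s
    R=R*Ro.from_rotvec([0,0,q[0]+o1])*Ro.from_rotvec([0,q[1],0])*Ro.from_rotvec([0,0,q[2]]); x=x+R.apply([e1,0,L1])
    R=R*Ro.from_rotvec([0,q[3],0]); x=x+R.apply([-e2,0,L2]); R=R*Ro.from_rotvec([0,0,q[4]])*Ro.from_rotvec([0,q[5],0])
    x=x+R.apply([e3,0,L3]); R=R*Ro.from_rotvec([0,0,q[6]+o7]); return x,R
def res(p,D): return np.concatenate([np.r_[(fk(q,p)[0]-x)*10,(fk(q,p)[1].inv()*Ro.from_rotvec(r)).as_rotvec()] for q,x,r in D])
E
python3 - <<'E'
from h import *; from kin import *; import itertools,json
o=arm.observe()
D=[([-1.23862965,0.43511694,0.02499297,1.57399066,-0.0116024,1.1340031,-0.07509982],[.26311643,.56641995,.22605225],[-.677662,-3.067462,.00214]),
([-.47,.23,.56,2.14,-.17,.81,.43],[.4319,-.0527,.1504],[-1.952,-2.461,.001]),
(o["joints"],o["position"],o["ee_rot"])]
best=[]
for s1,s3,s5,s7 in itertools.product([1,-1],repeat=4):
    s=np.array([s1,1,s3,1,s5,1,s7])
    for o1 in(0,np.pi/2,np.pi,-np.pi/2):
      for o7 in(0,np.pi/2,np.pi,-np.pi/2):
        f=lambda p:np.r_[res(np.r_[p,s],D),.02*p[[2,4,8]]]
        r=least_squares(f,[.3,.4,0,.4,0,.2,o1,o7,0],max_nfev=60); best.append((r.cost,r.x.round(3).tolist(),s.tolist()))
best.sort(key=lambda b:b[0])
for b in best[:3]: print(b)
json.dump([b for b in best[:1]],open("kin.json","w")); print(o["joints"].round(3))
E
```

```text
(np.float64(0.00186236552596209), [0.392, 0.42, 0.104, 0.518, -0.03, 0.255, -0.079, 1.498, 0.102], [-1, 1, -1, 1, -1, 1, -1])
(np.float64(0.0018623655259621423), [0.392, 0.42, 0.104, 0.518, -0.03, 0.255, -0.079, 1.498, 0.102], [-1, 1, -1, 1, -1, 1, -1])
(np.float64(0.0018623655259621488), [0.392, 0.42, 0.104, 0.518, -0.03, 0.255, -0.079, -4.786, 0.102], [-1, 1, -1, 1, -1, 1, -1])
[-1.122 -0.438  1.317  2.463  1.156  0.432  0.633]
```

```bash
python3 - <<'E'
from h import *
s=go([.50,-.24,.27],Rt(90+RACK[1],0))
s=go([.62,-.24,.30],Rt(90+RACK[1],0),s)
E
```

```text
turn 4 x [-0.006, 0.935, 0.001]  shift 4 x [-0.616, -0.036, -0.862]
turn 1 x [0.0, 0.0, 0.0]  shift 5 x [-0.933, 0.226, -0.24]
```

>>> arm_command(dp=[[-0.53,0,-0.848],[-0.53,0,-0.848],[-0.53,0,-0.848],[-0.8,0,0],[-0.8,0,0],[-0.8,0,0],[-0.8,0,0]], angular=[[0,0,0],[0,0,0],[0,0,0],[0,0.935,0],[0,0.935,0],[0,0.935,0],[0,0.935,0]], claw=[0.65,0.65,0.65,0.65,0.65,0.65,0.65])

```text
clock: 13.1
position: [0.4478, -0.2078, 0.3182]
ee_rot: [0.356, 2.983, -0.051]
force: [0.6, -0.6, -0.2]
width: 0.652
gripper_force: 0.0
```

```bash
cat >> h.py <<'E'
import json,os
def log():
    o=arm.observe(); L=json.load(open("poses.json")) if os.path.exists("poses.json") else []
    L.append([o["joints"].tolist(),o["position"].tolist(),o["ee_rot"].tolist()]); json.dump(L,open("poses.json","w")); print("q",o["joints"].round(3))
E
python3 - <<'E'
from h import *
st(); log(); s=go([.62,-.26,.30],Rt(90+RACK[1],0))
E
```

```text
13.1 [ 0.4478 -0.2078  0.3182] F [ 0.6 -0.6 -0.2] w 0.652 g 0.0
q [-1.351 -0.437  1.314  1.91   0.504  1.247  1.16 ]
turn 1 x [-0.117, 0.932, 0.0]  shift 8 x [-0.898, -0.051, 0.091]
```

>>> arm_command(dp=[[0,0,0],[-0.9,-0.05,0.09],[-0.9,-0.05,0.09],[-0.9,-0.05,0.09],[-0.9,-0.05,0.09],[-0.9,-0.05,0.09],[-0.9,-0.05,0.09],[-0.9,-0.05,0.09],[-0.9,-0.05,0.09],[0,0,0]], angular=[[-0.117,0.932,0],[0,0,0],[0,0,0],[0,0,0],[0,0,0],[0,0,0],[0,0,0],[0,0,0],[0,0,0],[0,0,0]], claw=[0.65,0.65,0.65,0.65,0.65,0.65,0.65,0.65,0.65,0.65])

```text
clock: 14.1
position: [0.4772, -0.2004, 0.3703]
ee_rot: [0.362, 2.974, -0.068]
force: [-0.5, 0.3, 0.7]
width: 0.649
gripper_force: 0.0
```

```bash
python3 - <<'E'
from h import *
st(); log()
E
```

```text
14.1 [ 0.4772 -0.2004  0.3703] F [-0.5  0.3  0.7] w 0.649 g 0.0
q [-1.437 -0.437  1.317  1.775  0.512  1.367  1.135]
```

>>> arm_command(dp=[[0,-1,0],[0,-1,0],[0,-1,0],[0,-1,0],[0,-1,0],[0,-1,0],[0,0,0]], angular=[[0,0,0],[0,0,0],[0,0,0],[0,0,0],[0,0,0],[0,0,0],[0,0,0]], claw=[0.65,0.65,0.65,0.65,0.65,0.65,0.65])

```text
clock: 14.8
position: [0.4133, -0.331, 0.3837]
ee_rot: [0.365, 2.949, -0.088]
force: [0.7, 1.1, 0.8]
width: 0.651
gripper_force: 0.0
```

```bash
python3 - <<'E'
from h import *; from kin import *
st(); log()
D=json.load(open("poses.json"))+[([-1.23862965,0.43511694,0.02499297,1.57399066,-0.0116024,1.1340031,-0.07509982],[.26311643,.56641995,.22605225],[-.677662,-3.067462,.00214]),([-1.122,-.438,1.317,2.463,1.156,.432,.633],[.4411,-.2216,.1839],[.305,2.566,-.092])]
s=np.array([-1,1,-1,1,-1,1,-1])
for fix in(0,1):
    f=lambda p:np.r_[res(np.r_[p,s],D),fix*.5*p[[2,4,8]]]
    r=least_squares(f,[.39,.42,.05,.45,0,.25,0,1.57,0]); print(r.cost,r.x.round(3)); print(res(np.r_[r.x,s],D).reshape(-1,6).round(3))
    if not fix: json.dump(np.r_[r.x,s].tolist(),open("kin.json","w"))
E
```

```text
14.8 [ 0.4133 -0.331   0.3837] F [0.7 1.1 0.8] w 0.651 g 0.0
q [-1.136 -0.438  1.318  1.744  0.482  1.351  1.449]
0.036929413150636 [ 0.452  0.558 -0.02   0.494 -0.054  0.495 -0.09   1.484  0.007]
[[-0.127  0.063 -0.009 -0.012 -0.002 -0.002]
 [-0.073 -0.011  0.063 -0.013 -0.003 -0.002]
 [ 0.004  0.006  0.083 -0.015 -0.004 -0.002]
 [ 0.068  0.063 -0.132 -0.    -0.    -0.003]
 [ 0.073  0.053 -0.006 -0.048 -0.002  0.009]]
0.03732017546179273 [ 0.446  0.555 -0.018  0.491 -0.051  0.49  -0.09   1.484  0.007]
[[-0.124  0.062 -0.006 -0.012 -0.002 -0.002]
 [-0.075 -0.01   0.063 -0.013 -0.003 -0.002]
 [-0.001  0.007  0.083 -0.015 -0.004 -0.002]
 [ 0.069  0.064 -0.133 -0.    -0.    -0.003]
 [ 0.075  0.053 -0.006 -0.048 -0.002  0.009]]
```

```bash
cat > kin.py <<'E'
import numpy as np, json
from scipy.spatial.transform import Rotation as Ro
from scipy.optimize import least_squares
LO=np.array([-2.62,-.44,-1.27,.08,-1.32,.12,-2.74]);HI=np.array([2.62,2.09,1.32,2.57,4.46,2,2.74])
SG=np.array([-1,1,-1,1,-1,1,-1])
def fk(q,p):
    q=np.array(q)*SG; ax=["z","y","z","y","z","y","z"]
    R=[Ro.from_euler(a,v) for a,v in zip(ax,q)]
    A=Ro.from_rotvec([0,0,p[0]])*R[0]; x=np.array([p[2],0,p[3]])+A.apply([p[4],p[5],0])
    A=A*R[1]*R[2]; x=x+A.apply(p[6:9]); A=A*R[3]*R[4]; x=x+A.apply(p[9:12]) ; A=A*R[5]; x=x+A.apply(p[12:15]); A=A*R[6]*Ro.from_rotvec([0,0,p[1]])
    return x,A
P0=np.array([0,1.57,0,.4,0,0,0,0,.42,0,0,.45,0,0,.3])
def res(p,D): return np.concatenate([np.r_[(fk(q,p)[0]-x)*10,(fk(q,p)[1].inv()*Ro.from_rotvec(r)).as_rotvec()] for q,x,r in D])
def fit():
    D=json.load(open("poses.json"))+[([-1.23862965,0.43511694,0.02499297,1.57399066,-0.0116024,1.1340031,-0.07509982],[.26311643,.56641995,.22605225],[-.677662,-3.067462,.00214]),([-1.122,-.438,1.317,2.463,1.156,.432,.633],[.4411,-.2216,.1839],[.305,2.566,-.092]),([-.47,.23,.56,2.14,-.17,.81,.43],[.4319,-.0527,.1504],[-1.952,-2.461,.001])]
    m=np.ones(15); m[[3,8,11,14,0,1]]=0
    r=least_squares(lambda p:np.r_[res(p,D),.05*m*(p-P0)],P0); return r.x,res(r.x,D).reshape(-1,6)
E
python3 - <<'E'
from kin import *
p,e=fit(); print(p.round(3)); print(e.round(3)); json.dump(p.tolist(),open("kin.json","w"))
E
```

```text
[ 1.000e-03  1.573e+00 -2.000e-03  2.700e-01  1.000e-03 -3.900e-02
 -4.000e-03 -1.400e-02  5.590e-01  2.000e-03 -2.000e-03  4.310e-01
 -0.000e+00 -2.000e-03  3.690e-01]
[[-0.     0.002 -0.002  0.     0.    -0.001]
 [ 0.     0.002  0.002  0.     0.    -0.001]
 [-0.001 -0.005  0.002  0.     0.    -0.001]
 [ 0.001 -0.001 -0.003 -0.     0.    -0.001]
 [ 0.001  0.001 -0.001  0.     0.001 -0.002]
 [-0.001  0.002  0.003  0.004 -0.001  0.004]]
```

Model fits to sub-mm. Now check which tilts can be reached at the grasp.

```bash
cat >> kin.py <<'E'
PK=np.array(json.load(open("kin.json")))
def err(q,x,R): a,A=fk(q,PK); return np.r_[(a-x)*10,(A.inv()*R).as_rotvec()*2]
def ik(x,R,q0,w=.01,mid=None):
    mid=(LO+HI)/2 if mid is None else mid
    r=least_squares(lambda q:np.r_[err(q,x,R),w*(q-mid)/(HI-LO)],np.clip(q0,LO+.01,HI-.01),bounds=(LO,HI)); return r.x,np.abs(err(r.x,x,R)).max()
E
python3 - <<'E'
from h import *; from kin import *
rk=fr(*RACK); rng=np.random.default_rng(0)
for yr in(72,-72):
  for tilt in(0,8,16,24,32):
    x=rk(carr([(-32,0,-3)],yr))[0]; R=Rt(90+RACK[1],tilt); best=None
    for k in range(12):
        q,e=ik(x,R,rng.uniform(LO,HI) if k else np.array([.4,.3,0,2.1,0,.7,0]))
        if e<.01:
            m=np.min(np.minimum(q-LO,HI-q)); 
            if best is None or m>best[0]: best=(m,q)
    print(yr,tilt,best and (round(best[0],2),best[1].round(2)))
E
```

```text
72 0 (np.float64(0.66), array([ 0.67,  0.54, -0.45,  1.89,  0.32,  0.78,  1.39]))
72 8 (np.float64(0.49), array([ 0.81,  0.51, -0.6 ,  2.01,  0.48,  0.61,  1.24]))
72 16 (np.float64(0.36), array([ 0.98,  0.52, -0.78,  2.12,  0.81,  0.48,  0.95]))
72 24 (np.float64(0.24), array([ 1.07,  0.53, -0.87,  2.24,  1.3 ,  0.36,  0.49]))
72 32 (np.float64(0.22), array([ 1.1 ,  0.54, -0.86,  2.35,  2.06,  0.34, -0.23]))
-72 0 (np.float64(0.72), array([ 0.89,  0.6 , -0.42,  1.77,  0.31,  0.84,  1.65]))
-72 8 (np.float64(0.55), array([ 1.04,  0.58, -0.58,  1.88,  0.43,  0.67,  1.57]))
-72 16 (np.float64(0.41), array([ 1.25,  0.61, -0.81,  1.98,  0.69,  0.53,  1.36]))
-72 24 (np.float64(0.26), array([ 1.44,  0.67, -1.01,  2.09,  1.08,  0.44,  1.04]))
-72 32 (np.float64(0.2), array([ 1.52,  0.7 , -1.04,  2.19,  1.57,  0.32,  0.62]))
```

```bash
cat >> kin.py <<'E'
def jac(q):
    x,A=fk(q,PK); J=np.zeros((6,7))
    for i in range(7):
        d=np.array(q,float); d[i]+=1e-5; y,B=fk(d,PK); J[:3,i]=(y-x)/1e-5; J[3:,i]=(B*A.inv()).as_rotvec()/1e-5
    return J
def track(q,x,R,step=.01,lam=1e-3):
    """clamped damped least-squares, straight line to x,R"""
    q=np.array(q,float); x0,R0=fk(q,PK); rv=(R*R0.inv()).as_rotvec(); n=max(1,int(max(np.linalg.norm(x-x0)/step,np.linalg.norm(rv)/.05)))
    for k in range(1,n+1):
        xt=x0+(x-x0)*k/n; Rt_=Ro.from_rotvec(rv*k/n)*R0
        for _ in range(4):
            a,A=fk(q,PK); e=np.r_[xt-a,(Rt_*A.inv()).as_rotvec()]; J=jac(q); fr=np.ones(7,bool)
            for _ in range(3):
                dq=np.zeros(7); Jf=J[:,fr]; dq[fr]=Jf.T@np.linalg.solve(Jf@Jf.T+lam*lam*np.eye(6),e); bad=((q+dq<LO+.002)|(q+dq>HI-.002))&fr
                if not bad.any(): break
                fr&=~bad
            q=np.clip(q+dq,LO+.002,HI-.002)
    a,A=fk(q,PK); return q,np.linalg.norm(a-x)+np.linalg.norm((R*A.inv()).as_rotvec())*.1
E
python3 - <<'E'
from h import *; from kin import *
q=np.array([-1.23862965,0.43511694,0.02499297,1.57399066,-0.0116024,1.1340031,-0.07509982])
q,e=track(q,np.array([.263,.566,.226]),Rt(13.2)); q,e=track(q,np.array([.432,-.053,.15]),Rt(13.2)); print("sim box",q.round(2),e)
for x,ph,ti in(([.411,.202,.022],13.2,0),([.411,.202,.16],13.2,0),([.475,.016,.2095],20.9,0),([.4749,.016,.21],76.4,32),([.4531,-.232,.212],76.4,32)):
    q,e=track(q,np.array(x),Rt(ph,ti)); print(x,q.round(2),round(e,4))
R=Rt(76.4)
q=arm.observe()["joints"]; print("now",q.round(2))
for path in([[.45,.1,.38],[.6,-.3,.3]],[[.42,.3,.35],[.6,-.2,.25],[.55,-.25,.2]],[[.42,.35,.3],[.45,0,.2],[.5,-.25,.2]],[[.3,.5,.25],[.5,-.25,.2]]):
    qq=q
    for x in path: qq,e=track(qq,np.array(x),R); print(x,qq.round(2),round(e,4))
    print()
E
```

```text
sim box [-0.46  0.23  0.55  2.14 -0.17  0.81  0.42] 1.400214289443554e-16
[0.411, 0.202, 0.022] [-0.86  0.49  0.37  2.19 -0.36  0.51  0.02] 0.0
[0.411, 0.202, 0.16] [-1.    0.25  0.52  2.08 -0.17  0.85 -0.15] 0.0
[0.475, 0.016, 0.2095] [-0.65  0.22  0.61  1.98 -0.15  0.98  0.4 ] 0.0
[0.4749, 0.016, 0.21] [-0.86 -0.06  0.45  2.42  0.87  0.47  0.2 ] 0.0
[0.4531, -0.232, 0.212] [-0.97 -0.29  1.28  2.39  0.66  0.33  1.14] 0.0
now [-1.14 -0.44  1.32  1.74  0.48  1.35  1.45]
[0.45, 0.1, 0.38] [-1.3   0.03  1.04  1.74 -0.03  1.39  1.07] 0.0
[0.6, -0.3, 0.3] [-0.16  0.6   0.96  1.38 -0.49  1.41  2.13] 0.0

[0.42, 0.3, 0.35] [-1.3   0.18  0.7   1.67 -0.12  1.33  0.76] 0.0
[0.6, -0.2, 0.25] [-0.28  0.51  0.8   1.56 -0.38  1.23  1.93] 0.0
[0.55, -0.25, 0.2] [-0.19  0.51  0.79  1.7  -0.4   1.1   2.05] 0.0

[0.42, 0.35, 0.3] [-1.32  0.28  0.69  1.69 -0.19  1.24  0.75] 0.0
[0.45, 0, 0.2] [-0.82  0.21  0.84  2.06 -0.19  0.95  1.46] 0.0
[0.5, -0.25, 0.2] [-0.22  0.43  0.82  1.81 -0.36  1.05  2.07] 0.0

[0.3, 0.5, 0.25] [-1.35  0.35  0.31  1.66 -0.11  1.15  0.32] 0.0
[0.5, -0.25, 0.2] [-0.14  0.4   0.7   1.81 -0.3   1.04  2.01] 0.0
```

The simulation reproduces the real joint path, so I can rehearse the whole carrier sequence.

```bash
cat >> h.py <<'E'
RX=-32.; CZ=-3.; TILT=12.
def seq(yr,lane):  # waypoints: name,pos,phi,tilt
    rk=fr(*RACK); rd=fr(*READ); f=90+RACK[1]; g=90+READ[1]
    hung=rk(carr([(RX,0,CZ)],yr))[0]; W=[("above",hung+[0,0,.10],f,TILT),("grasp",hung,f,TILT)]
    for k,a in((8,24),(16,16),(24,8),(32,0)):
        W.append((f"rot{k}",rk(carr([(RX,0,CZ)],yr,np.radians(a)))[0]+[0,0,.0005*k/8],f,TILT-k))
    lv=W[-1][1]; out=lv+(rk([-65,0,0])-rk([0,0,0]))[0]
    W+=[("lift",lv+[0,0,.0115],f,TILT-32),("out",out+[0,0,.0115],f,TILT-32),("high",out+[0,0,.06],f,TILT-32)]
    b=rd([(-71.5-47.5-12+RX,lane,10+CZ)])[0]  # carrier nose 12 mm before the mouth point
    W+=[("over",b+[0,0,.09],g,TILT-32),("down",b+[0,0,.001],g,TILT-32),("back",b+[0,0,.09],g,TILT-32)]
    p=lambda cx:rd([(cx-47.5-9.5-.5,lane,6)])[0]
    W+=[("pre",p(-71.5-47.5-12-35)+[0,0,.06],g,0),("pre2",p(-71.5-47.5-12-35),g,0),("home",p(-24),g,0),("ret",p(-60),g,0),("up",p(-60)+[0,0,.1],g,0)]
    return W
E
python3 - <<'E'
from h import *; from kin import *
q0=arm.observe()["joints"]
for pre in([[.45,.1,.38],[.6,-.3,.3]],[[.42,.3,.35],[.6,-.2,.25]]):
    q=q0
    for x in pre: q,e=track(q,np.array(x),Rt(76.4))
    for yr,l in((72,58),(-72,-58)):
        for n,x,f,t in seq(yr,l):
            q,e=track(q,x,Rt(f,t)); m=np.minimum(q-LO,HI-q); print(n,x.round(3),q.round(2),"e",round(e,4),"m",round(m.min(),2),m.argmin()+1)
    print()
E
```

```text
above [ 0.494 -0.242  0.173] [-0.36  0.36  0.97  2.05 -0.54  0.74  2.26] e 0.0 m 0.35 3
grasp [ 0.494 -0.242  0.073] [-0.17  0.5   0.74  2.14 -0.79  0.54  2.48] e 0.0 m 0.26 7
rot8 [ 0.49  -0.241  0.08 ] [-0.22  0.57  0.84  2.03 -0.66  0.75  2.35] e 0.0 m 0.39 7
rot16 [ 0.488 -0.24   0.088] [-0.23  0.64  0.88  1.91 -0.57  0.95  2.26] e 0.0 m 0.44 3
rot24 [ 0.487 -0.24   0.096] [-0.21  0.71  0.88  1.78 -0.51  1.13  2.21] e 0.0 m 0.44 3
rot32 [ 0.487 -0.24   0.104] [-0.18  0.79  0.88  1.66 -0.47  1.31  2.17] e 0.0 m 0.44 3
lift [ 0.487 -0.24   0.115] [-0.19  0.78  0.88  1.65 -0.46  1.33  2.16] e 0.0 m 0.44 3
out [ 0.423 -0.225  0.115] [-0.24  0.7   0.91  1.82 -0.42  1.24  2.19] e 0.0 m 0.41 3
high [ 0.423 -0.225  0.164] [-0.26  0.64  0.95  1.78 -0.37  1.33  2.16] e 0.0 m 0.37 3
over [0.424 0.047 0.097] [-0.77  0.62  0.83  1.95 -0.44  1.16  1.97] e 0.0 m 0.49 3
down [0.424 0.047 0.008] [-0.7   0.76  0.73  2.   -0.55  1.    2.05] e 0.0 m 0.57 4
back [0.424 0.047 0.097] [-0.77  0.62  0.83  1.95 -0.44  1.16  1.97] e 0.0 m 0.49 3
pre [0.364 0.042 0.066] [-0.93  0.36  0.86  2.39 -0.52  0.57 
[... 4065 characters left out ...]
 m 0.43 7
over [ 0.434 -0.069  0.097] [-0.5   0.61  0.74  1.93 -0.33  1.12  2.07] e 0.0 m 0.58 3
down [ 0.434 -0.069  0.008] [-0.44  0.74  0.66  1.97 -0.42  0.95  2.14] e 0.0 m 0.6 4
back [ 0.434 -0.069  0.097] [-0.5   0.61  0.74  1.93 -0.33  1.12  2.07] e 0.0 m 0.58 3
pre [ 0.374 -0.074  0.066] [-0.51  0.35  0.72  2.35 -0.43  0.57  2.21] e 0.0 m 0.22 4
pre2 [ 0.374 -0.074  0.006] [-0.35  0.48  0.52  2.38 -0.62  0.41  2.37] e 0.0 m 0.19 4
home [ 0.516 -0.061  0.006] [-0.39  0.63  0.58  2.07 -0.59  0.61  2.25] e 0.0 m 0.49 7
ret [ 0.48  -0.064  0.006] [-0.39  0.59  0.57  2.15 -0.6   0.56  2.28] e 0.0 m 0.42 4
up [ 0.48  -0.064  0.106] [-0.54  0.43  0.74  2.09 -0.41  0.78  2.13] e 0.0 m 0.48 4
```

```bash
python3 - <<'E'
from h import *
T=dict(np.load("top0.npz")); print("dropper",plane(T,[[200+381/4.2,160+350/4.2]],.06).round(3))
R=Rt(76.4); s=go([.42,.3,.35],R); s=go([.6,-.2,.25],R,s)
W=seq(72,58)
for n,x,f,t in W[:2]: print(n); s=go(x,Rt(f,t),s)
E
```

```text
dropper [[ 0.372 -0.183  0.06 ]]
turn 2 x [-0.129, 0.581, -0.03]  shift 25 x [0.227, 0.984, 0.054]
turn 1 x [0.0, 0.0, 0.0]  shift 18 x [-0.65, -0.986, 0.222]
above
turn 2 x [0.0, -0.698, -0.0]  shift 5 x [0.861, -0.525, 0.45]
grasp
turn 1 x [0.0, 0.0, 0.0]  shift 4 x [0.208, 0.0, 0.978]
```

>>> arm_command(dp=[[0,0,0],[0,0,0],[0.227,0.984,0.054],[0.227,0.984,0.054],[0.227,0.984,0.054],[0.227,0.984,0.054],[0.227,0.984,0.054],[0.227,0.984,0.054],[0.227,0.984,0.054],[0.227,0.984,0.054]], angular=[[-0.129,0.581,-0.03],[-0.129,0.581,-0.03],[0,0,0],[0,0,0],[0,0,0],[0,0,0],[0,0,0],[0,0,0],[0,0,0],[0,0,0]], claw=[0.65,0.65,0.65,0.65,0.65,0.65,0.65,0.65,0.65,0.65])

```text
clock: 15.8
position: [0.3822, -0.0982, 0.3786]
ee_rot: [0.363, 3.086, -0.036]
force: [0.1, -0.5, -0.2]
width: 0.649
gripper_force: 0.0
```

>>> arm_command(dp=[[0.227,0.984,0.054],[0.227,0.984,0.054],[0.227,0.984,0.054],[0.227,0.984,0.054],[0.227,0.984,0.054],[0.227,0.984,0.054],[0.227,0.984,0.054],[0.227,0.984,0.054],[0.227,0.984,0.054],[0.227,0.984,0.054]], angular=[[0,0,0],[0,0,0],[0,0,0],[0,0,0],[0,0,0],[0,0,0],[0,0,0],[0,0,0],[0,0,0],[0,0,0]], claw=[0.65,0.65,0.65,0.65,0.65,0.65,0.65,0.65,0.65,0.65])

```text
clock: 16.8
position: [0.3846, 0.1539, 0.3584]
ee_rot: [0.363, 3.085, -0.036]
force: [0.9, -0.1, -0.1]
width: 0.652
gripper_force: 0.0
```

>>> arm_command(dp=[[0.227,0.984,0.054],[0.227,0.984,0.054],[0.227,0.984,0.054],[0.227,0.984,0.054],[0.227,0.984,0.054],[0.227,0.984,0.054],[0.227,0.984,0.054],[0,0,0]], angular=[[0,0,0],[0,0,0],[0,0,0],[0,0,0],[0,0,0],[0,0,0],[0,0,0],[0,0,0]], claw=[0.65,0.65,0.65,0.65,0.65,0.65,0.65,0.65])

```text
clock: 17.6
position: [0.3852, 0.3328, 0.3434]
ee_rot: [0.356, 3.086, -0.037]
force: [-0.2, -0.1, 0.7]
width: 0.651
gripper_force: 0.0
```

```bash
python3 - <<'E'
from h import *
st(); log()
R=Rt(76.4); s=go([.6,-.2,.25],R)
E
```

```text
17.6 [0.3852 0.3328 0.3434] F [-0.2 -0.1  0.7] w 0.651 g 0.0
q [-1.315  0.158  0.556  1.698 -0.043  1.305  0.587]
turn 1 x [-0.13, 0.248, 0.051]  shift 19 x [-0.703, -0.984, 0.197]
```

>>> arm_command(dp=[[0,0,0],[-0.703,-0.984,0.197],[-0.703,-0.984,0.197],[-0.703,-0.984,0.197],[-0.703,-0.984,0.197],[-0.703,-0.984,0.197],[-0.703,-0.984,0.197],[-0.703,-0.984,0.197],[-0.703,-0.984,0.197],[-0.703,-0.984,0.197]], angular=[[-0.13,0.248,0.051],[0,0,0],[0,0,0],[0,0,0],[0,0,0],[0,0,0],[0,0,0],[0,0,0],[0,0,0],[0,0,0]], claw=[0.65,0.65,0.65,0.65,0.65,0.65,0.65,0.65,0.65,0.65])

```text
clock: 18.6
position: [0.4873, 0.0748, 0.2999]
ee_rot: [0.38, 3.118, 0.002]
force: [0.4, 0.2, 0.3]
width: 0.648
gripper_force: 0.0
```

>>> arm_command(dp=[[-0.703,-0.984,0.197],[-0.703,-0.984,0.197],[-0.703,-0.984,0.197],[-0.703,-0.984,0.197],[-0.703,-0.984,0.197],[-0.703,-0.984,0.197],[-0.703,-0.984,0.197],[-0.703,-0.984,0.197],[-0.703,-0.984,0.197],[-0.703,-0.984,0.197]], angular=[[0,0,0],[0,0,0],[0,0,0],[0,0,0],[0,0,0],[0,0,0],[0,0,0],[0,0,0],[0,0,0],[0,0,0]], claw=[0.65,0.65,0.65,0.65,0.65,0.65,0.65,0.65,0.65,0.65])

```text
clock: 19.6
position: [0.5992, -0.2059, 0.2501]
ee_rot: [-0.379, -3.119, -0.002]
force: [1.1, 1.2, 0.1]
width: 0.648
gripper_force: 0.0
```

>>> arm_command(dp=[[0,0,0],[0,0,0],[0,0,0]], angular=[[0,-0.698,0],[0,-0.698,0],[0,0,0]], claw=[0.65,0.65,0.65])

```text
clock: 19.9
position: [0.5955, -0.2051, 0.2493]
ee_rot: [0.359, 2.912, -0.033]
force: [-0.2, -0.0, -0.6]
width: 0.648
gripper_force: 0.0
```

```bash
python3 - <<'E'
from h import *
st(); log(); W=seq(72,58); s=None
for n,x,f,t in W[:2]: print(n,x.round(4)); s=go(x,Rt(f,t),s)
E
```

```text
19.9 [ 0.5955 -0.2051  0.2493] F [-0.2 -0.  -0.6] w 0.648 g 0.0
q [-0.333  0.366  0.795  1.774 -0.37   0.926  1.924]
above [ 0.4936 -0.2418  0.1726]
turn 1 x [0.008, -0.007, -0.054]  shift 5 x [0.835, -0.477, 0.45]
grasp [ 0.4936 -0.2418  0.0726]
turn 1 x [0.0, 0.0, 0.0]  shift 4 x [0.208, 0.0, 0.978]
```

>>> arm_command(dp=[[0.835,-0.477,0.45],[0.835,-0.477,0.45],[0.835,-0.477,0.45],[0.835,-0.477,0.45],[0.835,-0.477,0.45],[0,0,0],[0,0,0]], angular=[[0,0,-0.054],[0,0,0],[0,0,0],[0,0,0],[0,0,0],[0,0,0],[0,0,0]], claw=[0.65,0.65,0.65,0.65,0.65,0.65,0.65])

```text
clock: 20.6
position: [0.498, -0.2418, 0.1744]
ee_rot: [0.343, 2.913, -0.036]
force: [0.7, -0.2, -0.2]
width: 0.653
gripper_force: 0.0
```

```bash
python3 - <<'E'
from h import *
st(); log(); W=seq(72,58); s=None
for n,x,f,t in W[1:2]: print(n,x.round(4)); s=go(x,Rt(f,t),s)
d=cap("side"); save(d,"s2",(140,300,200,360),3.6)
E
```

```text
20.6 [ 0.498  -0.2418  0.1744] F [ 0.7 -0.2 -0.2] w 0.653 g 0.0
q [-0.219  0.312  0.758  2.041 -0.418  0.706  2.126]
grasp [ 0.4936 -0.2418  0.0726]
turn 1 x [0.006, -0.001, 0.019]  shift 4 x [0.253, -0.011, 0.987]
```

View pics/s2.png

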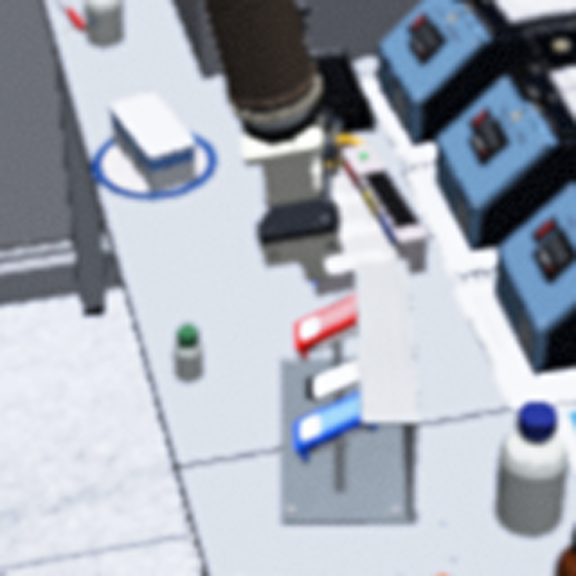

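The side view shows the box inside the ring at (150,150), with the gripper over the red carrier at (325,325). Descending.

>>> arm_command(dp=[[0.253,0,0.987],[0.253,0,0.987],[0.253,0,0.987],[0.2,0,0.7],[0.053,0,0.287],[0,0,0],[0,0,0]], angular=[[0,0,0.019],[0,0,0],[0,0,0],[0,0,0],[0,0,0],[0,0,0],[0,0,0]], claw=[0.65,0.65,0.65,0.65,0.65,0.65,0.65])

```text
clock: 21.35
position: [0.4943, -0.2411, 0.0731]
ee_rot: [0.346, 2.911, -0.036]
force: [-0.0, -0.0, -0.8]
width: 0.652
gripper_force: 0.0
```

```bash
python3 - <<'E'
from h import *
st(); log(); W=seq(72,58); s=None
for n,x,f,t in W[1:2]: print(n,x.round(4)); s=go(x,Rt(f,t),s)
E
```

```text
21.4 [ 0.4943 -0.2411  0.0731] F [-0.  -0.  -0.8] w 0.652 g 0.0
q [-0.049  0.455  0.566  2.144 -0.648  0.478  2.34 ]
grasp [ 0.4936 -0.2418  0.0726]
turn 1 x [0.003, 0.012, 0.005]  shift 1 x [0.024, -0.035, 0.016]
```

Good. Close.

>>> arm_command(dp=[[0,0,0],[0,0,0],[0,0,0],[0,0,0],[0,0,0],[0,0,0],[0,0,0],[0,0,0]], angular=[[0,0,0],[0,0,0],[0,0,0],[0,0,0],[0,0,0],[0,0,0],[0,0,0],[0,0,0]], claw=[0.35,0.35,0.35,0.35,0.35,0.35,0.35,0.35], force=20)

```text
clock: 22.15
position: [0.4935, -0.2409, 0.0726]
ee_rot: [0.347, 2.911, -0.036]
force: [-1.3, 2.4, 6.6]
width: 0.432
gripper_force: 20.0
```

```bash
python3 - <<'E'
from h import *
o=st(); W=seq(72,58); s=(o["position"],Ro.from_rotvec(o["ee_rot"])); off=o["position"]-W[1][1]
for n,x,f,t in W[2:9]:
    R=Rt(f,t); print(n); rv=(s[1].inv()*R).as_rotvec()/.15; d=s[1].inv().apply(x+off-s[0])/.025
    print("  same-row dp",d.round(3),"ang",rv.round(3)); s=(x+off,R)
E
```

```text
22.1 [ 0.4935 -0.2409  0.0726] F [-1.3  2.4  6.6] w 0.432 g 20.0
rot8
  same-row dp [ 0.069  0.    -0.318] ang [0.005 0.94  0.002]
rot16
  same-row dp [ 0.072  0.    -0.318] ang [-0.     0.931  0.   ]
rot24
  same-row dp [ 0.075 -0.    -0.318] ang [0.    0.931 0.   ]
rot32
  same-row dp [ 0.078  0.    -0.318] ang [-0.     0.931  0.   ]
lift
  same-row dp [ 0.157 -0.    -0.432] ang [0. 0. 0.]
out
  same-row dp [2.443 0.    0.889] ang [0. 0. 0.]
high
  same-row dp [ 0.664 -0.    -1.823] ang [0. 0. 0.]
```

>>> arm_command(dp=[[0.035,0,-0.159],[0.035,0,-0.159],[0.036,0,-0.159],[0.036,0,-0.159],[0.038,0,-0.159],[0.038,0,-0.159],[0.039,0,-0.159],[0.039,0,-0.159],[0,0,0],[0,0,0]], angular=[[0,0.467,0],[0,0.467,0],[0,0.467,0],[0,0.467,0],[0,0.467,0],[0,0.467,0],[0,0.467,0],[0,0.467,0],[0,0,0],[0,0,0]], claw=[0.35,0.35,0.35,0.35,0.35,0.35,0.35,0.35,0.35,0.35])

```text
clock: 23.15
position: [0.487, -0.2396, 0.1032]
ee_rot: [-0.33, -2.774, -0.058]
force: [0.3, -0.9, -0.7]
width: 0.435
gripper_force: 20.0
```

```bash
python3 - <<'E'
from h import *
o=st(); log(); print(o["ft_torque"].round(2)); W=seq(72,58); n,x,f,t=W[5]; print(x+[0,.0009,0]); go(x+[0,.0009,0],Rt(f,t)); d=cap("side"); save(d,"s3",(170,270,250,340),6.5)
P=cloud(d); f=cv2.cvtColor(d["frame"],cv2.COLOR_RGB2HSV); m=((f[...,0]<8)|(f[...,0]>172))&(f[...,1]>120)&(P[...,0]>.4)&(P[...,0]<.55)&(P[...,1]<-.18)&(P[...,1]>-.32)&(P[...,2]>.03)
q=P[m]; rk=fr(*RACK); w=(q*1000-[508.5,-319.5,0])@Ro.from_euler("z",-13.6,degrees=True).as_matrix(); print(len(q),np.polyfit(w[:,0],w[:,2],1))
E
```

```text
23.1 [ 0.487  -0.2396  0.1032] F [ 0.3 -0.9 -0.7] w 0.435 g 20.0
q [-0.106  0.739  0.727  1.654 -0.372  1.274  2.07 ]
[-0.05 -0.43 -0.01]
[ 0.48655179 -0.23921312  0.104     ]
turn 1 x [-0.001, -0.004, 0.001]  shift 1 x [0.03, 0.013, -0.023]
19 [  1.93472275 221.54599349]
```

View pics/s3.png

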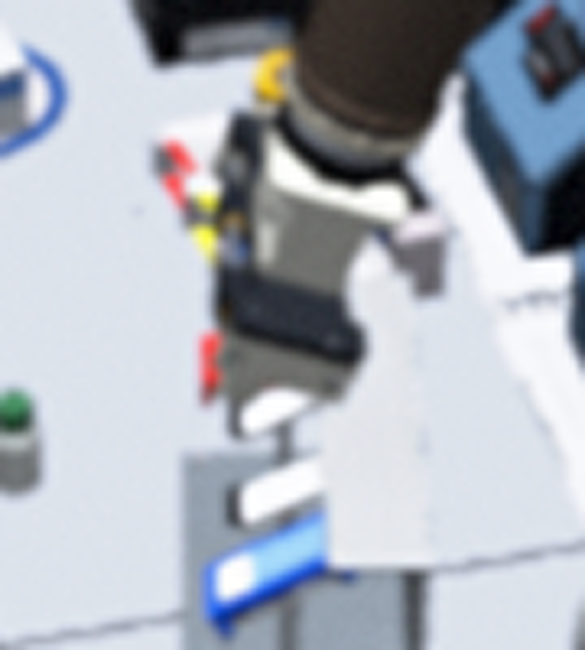

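The crop shows the red carrier's foot end at (210,365), raised and held behind the gripper, with little force. Lift 11.5 mm, draw out 65 mm, then rise.

>>> arm_command(dp=[[0.08,0,-0.22],[0.08,0,-0.24],[0,0,0],[0.489,0,0.178],[0.489,0,0.178],[0.489,0,0.178],[0.489,0,0.178],[0.489,0,0.178],[0,0,0],[0,0,0]], angular=[[0,0,0],[0,0,0],[0,0,0],[0,0,0],[0,0,0],[0,0,0],[0,0,0],[0,0,0],[0,0,0],[0,0,0]], claw=[0.35,0.35,0.35,0.35,0.35,0.35,0.35,0.35,0.35,0.35])

```text
clock: 24.2
position: [0.4246, -0.2242, 0.1164]
ee_rot: [-0.33, -2.775, -0.059]
force: [0.3, -0.6, -0.7]
width: 0.436
gripper_force: 20.0
```

>>> arm_command(dp=[[0.332,0,-0.91],[0.332,0,-0.91],[0,0,0]], angular=[[0,0,0],[0,0,0],[0,0,0]], claw=[0.35,0.35,0.35])

```text
clock: 24.5
position: [0.4261, -0.2255, 0.1669]
ee_rot: [-0.331, -2.778, -0.057]
force: [-0.5, 0.6, 0.3]
width: 0.434
gripper_force: 20.0
```

```bash
python3 - <<'E'
from h import *
o=st(); log(); W=seq(72,58); s=None
for n,x,f,t in W[9:12]: print(n,x.round(4)); s=go(x,Rt(f,t),s)
d=cap("side"); save(d,"s4",(150,290,210,350),4.2)
E
```

```text
24.5 [ 0.4261 -0.2255  0.1669] F [-0.5  0.6  0.3] w 0.434 g 20.0
q [-0.175  0.576  0.791  1.768 -0.288  1.3    2.056]
over [0.4239 0.047  0.097 ]
turn 3 x [0.247, 0.008, -0.685]  shift 11 x [-0.164, 0.988, 0.211]
down [0.4239 0.047  0.008 ]
turn 1 x [0.0, 0.0, 0.0]  shift 4 x [-0.304, 0.0, 0.836]
back [0.4239 0.047  0.097 ]
turn 1 x [0.0, 0.0, 0.0]  shift 4 x [0.304, 0.0, -0.836]
```

View pics/s4.png

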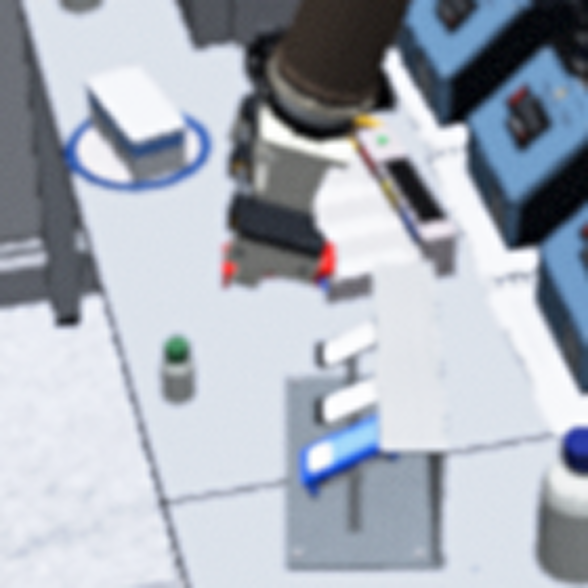

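Red carrier is off the rack and held level, with ends at (228,265) and (325,260). On to the red lane.

>>> arm_command(dp=[[0,0,0],[0,0,0],[0,0,0],[-0.164,0.988,0.1],[-0.164,0.988,0.1],[-0.164,0.988,0.2],[-0.164,0.988,0.2],[-0.164,0.988,0.2],[-0.164,0.988,0.2],[-0.164,0.988,0.2]], angular=[[0.247,0,-0.685],[0.247,0,-0.685],[0.247,0,-0.685],[0,0,0],[0,0,0],[0,0,0],[0,0,0],[0,0,0],[0,0,0],[0,0,0]], claw=[0.35,0.35,0.35,0.35,0.35,0.35,0.35,0.35,0.35,0.35])

```text
clock: 25.55
position: [0.4251, -0.0492, 0.1258]
ee_rot: [0.127, -2.788, 0.02]
force: [-0.0, -0.7, -0.2]
width: 0.434
gripper_force: 20.0
```

>>> arm_command(dp=[[-0.164,0.988,0.25],[-0.164,0.988,0.25],[-0.164,0.988,0.3],[-0.164,0.988,0.32],[0,0,0],[0,0,0]], angular=[[0,0,0],[0,0,0],[0,0,0],[0,0,0],[0,0,0],[0,0,0]], claw=[0.35,0.35,0.35,0.35,0.35,0.35])

```text
clock: 26.15
position: [0.4217, 0.0487, 0.0944]
ee_rot: [0.129, -2.788, 0.021]
force: [-0.2, 0.3, -0.8]
width: 0.436
gripper_force: 20.0
```

```bash
python3 - <<'E'
from h import *
o=st(); log(); W=seq(72,58); s=None
for n,x,f,t in W[9:11]: print(n,x.round(4)); s=go(x,Rt(f,t),s)
d=cap("side"); save(d,"s5",(150,250,210,340),5)
E
```

```text
26.1 [0.4217 0.0487 0.0944] F [-0.2  0.3 -0.8] w 0.436 g 20.0
q [-0.645  0.561  0.625  1.957 -0.336  1.105  1.835]
over [0.4239 0.047  0.097 ]
turn 1 x [0.004, -0.013, 0.011]  shift 1 x [-0.04, -0.075, -0.125]
down [0.4239 0.047  0.008 ]
turn 1 x [0.0, 0.0, 0.0]  shift 4 x [-0.304, 0.0, 0.836]
```

View pics/s5.png

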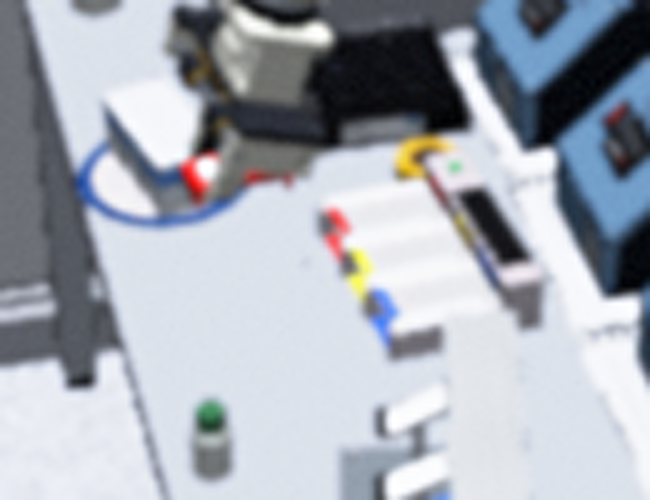

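Side crop: carrier held level at (240,180), in front of the red lane. Descending slowly.

>>> arm_command(dp=[[-0.04,-0.075,-0.125],[-0.304,0,0.836],[-0.304,0,0.836],[-0.304,0,0.836],[-0.2,0,0.55],[-0.07,0,0.19],[0,0,0],[0,0,0]], angular=[[0,0,0],[0,0,0],[0,0,0],[0,0,0],[0,0,0],[0,0,0],[0,0,0],[0,0,0]], claw=[0.35,0.35,0.35,0.35,0.35,0.35,0.35,0.35])

```text
clock: 27.0
position: [0.4245, 0.0467, 0.0119]
ee_rot: [0.126, -2.79, 0.02]
force: [1.0, -0.6, -0.8]
width: 0.431
gripper_force: 20.0
```

```bash
cat >> h.py <<'E'
def col(lo,hi,xr,yr,zr=(-.01,.06),n="top"):
    d=cap(n); P=cloud(d); f=cv2.cvtColor(d["frame"],cv2.COLOR_RGB2HSV).astype(int)
    hm=((f[...,0]>=lo)&(f[...,0]<=hi)) if lo<hi else ((f[...,0]>=lo)|(f[...,0]<=hi))
    m=hm&(f[...,1]>100)&(P[...,0]>xr[0])&(P[...,0]<xr[1])&(P[...,1]>yr[0])&(P[...,1]<yr[1])&(P[...,2]>zr[0])&(P[...,2]<zr[1])
    v,u=np.nonzero(m); return d,np.c_[u,v],P[m]
E
python3 - <<'E'
from h import *
o=st(); W=seq(72,58); n,x,f,t=W[10]; go(x,Rt(f,t))
d,uv,q=col(172,8,(.34,.52),(-.03,.13),n="side"); w=plane(d,uv,.015)*1000; print(len(uv),w.min(0).round(),w.max(0).round(),q[:,2].round(3))
E
```

```text
27.0 [0.4245 0.0467 0.0119] F [ 1.  -0.6 -0.8] w 0.431 g 20.0
turn 1 x [0.012, -0.001, 0.0]  shift 1 x [-0.033, 0.013, 0.152]
28 [409.  31.  15.] [462.  91.  15.] [0.032 0.036 0.04  0.026 0.027 0.027 0.026 0.021 0.024 0.027 0.03  0.026
 0.027 0.015 0.023 0.027 0.022 0.025 0.015 0.019 0.023 0.025 0.015 0.03
 0.028 0.019 0.016 0.021]
```

>>> arm_command(dp=[[-0.02,0,0.05],[-0.02,0,0.05],[-0.02,0,0.04],[0,0,0],[0,0,0]], angular=[[0,0,0],[0,0,0],[0,0,0],[0,0,0],[0,0,0]], claw=[0.35,0.35,0.35,0.35,0.35])

```text
clock: 27.55
position: [0.4241, 0.047, 0.0075]
ee_rot: [0.127, -2.789, 0.02]
force: [-0.3, -0.5, -0.0]
width: 0.436
gripper_force: 20.0
```

>>> arm_command(dp=[[-0.01,0,0.03],[0,0,0],[0,0,0]], angular=[[0,0,0],[0,0,0],[0,0,0]], claw=[0.35,0.35,0.35])

```text
clock: 27.85
position: [0.4242, 0.047, 0.0069]
ee_rot: [0.127, -2.789, 0.02]
force: [0.0, -0.4, 4.8]
width: 0.432
gripper_force: 20.0
```

>>> arm_command(dp=[[0,0,0],[0,0,0],[0,0,0],[0,0,0],[0.15,0,-0.4],[0.304,0,-0.836],[0.304,0,-0.836],[0.304,0,-0.836],[0,0,0]], angular=[[0,0,0],[0,0,0],[0,0,0],[0,0,0],[0,0,0],[0,0,0],[0,0,0],[0,0,0],[0,0,0]], claw=[0.65,0.65,0.65,0.65,0.65,0.65,0.65,0.65,0.65])

```text
clock: 28.75
position: [0.4256, 0.0467, 0.0867]
ee_rot: [0.127, -2.793, 0.019]
force: [0.2, 0.0, -0.1]
width: 0.648
gripper_force: 0.0
```

```bash
python3 - <<'E'
from h import *
o=st(); W=seq(72,58); s=None
for n,x,f,t in W[12:15]: print(n,x.round(4)); s=go(x,Rt(f,t),s)
d,uv,q=col(172,8,(.34,.56),(-.03,.13),n="side"); w=plane(d,uv,.01)*1000; print(len(uv),w.min(0).round(),w.max(0).round(),np.median(q,0).round(3))
E
```

```text
28.8 [0.4256 0.0467 0.0867] F [ 0.2  0.  -0.1] w 0.648 g 0.0
pre [0.3637 0.0415 0.066 ]
turn 3 x [0.006, -0.769, -0.0]  shift 3 x [0.829, 0.005, 0.275]
pre2 [0.3637 0.0415 0.006 ]
turn 1 x [0.0, 0.0, 0.0]  shift 3 x [0.0, 0.0, 0.8]
home [0.5051 0.0544 0.006 ]
turn 1 x [0.0, 0.0, 0.0]  shift 6 x [-0.947, -0.0, 0.0]
95 [409.  31.  10.] [542. 101.  10.] [0.47  0.036 0.021]
```

>>> arm_command(dp=[[0,0,0],[0,0,0],[0,0,0],[0.829,0,0.275],[0.829,0,0.275],[0.829,0,0.275],[0,0,0.8],[0,0,0.8],[0,0,0],[0,0,0]], angular=[[0,-0.769,0],[0,-0.769,0],[0,-0.769,0],[0,0,0],[0,0,0],[0,0,0],[0,0,0],[0,0,0],[0,0,0],[0,0,0]], claw=[0,0,0,0,0,0,0,0,0,0])

```text
clock: 29.8
position: [0.3615, 0.0409, 0.0237]
ee_rot: [0.141, -3.133, -0.002]
force: [0.5, 1.1, 0.2]
width: 0.004
gripper_force: 0.0
```

```bash
python3 - <<'E'
from h import *
o=st(); log(); W=seq(72,58); s=None
for n,x,f,t in W[13:15]: print(n,x.round(4)); s=go(x,Rt(f,t),s)
d,uv,q=col(172,8,(.34,.56),(-.03,.13),n="top"); w=plane(d,uv,.02)*1000; print(len(uv), w.min(0).round(),w.max(0).round())
r=cv2.minAreaRect(w[:,:2].astype(np.float32)); print(r)
E
```

```text
29.8 [0.3615 0.0409 0.0237] F [0.5 1.1 0.2] w 0.004 g 0.0
q [-0.655  0.41   0.511  2.419 -0.511  0.414  1.956]
pre2 [0.3637 0.0415 0.006 ]
turn 1 x [0.008, -0.038, -0.006]  shift 1 x [-0.089, 0.017, 0.706]
home [0.5051 0.0544 0.006 ]
turn 1 x [0.0, 0.0, 0.0]  shift 6 x [-0.947, -0.0, 0.0]
78 [459.  32.  20.] [538.  76.  20.]
((498.28997802734375, 53.74858093261719), (81.28260803222656, 37.362648010253906), 5.9804158210754395)
```

Carrier lies at reader y≈58 mm, on the lane axis. Push.

>>> arm_command(dp=[[-0.08,0,0.6],[-0.7,0,0.1],[-0.7,0,0],[-0.5,0,0],[-0.5,0,0],[-0.5,0,0],[-0.5,0,0],[-0.5,0,0],[-0.5,0,0],[0,0,0]], angular=[[0,0,0],[0,0,0],[0,0,0],[0,0,0],[0,0,0],[0,0,0],[0,0,0],[0,0,0],[0,0,0],[0,0,0]], claw=[0,0,0,0,0,0,0,0,0,0])

```text
clock: 30.85
position: [0.4758, 0.0516, 0.0058]
ee_rot: [0.143, -3.136, -0.002]
force: [-0.9, -0.3, -0.1]
width: 0.008
gripper_force: 0.0
```

```bash
python3 - <<'E'
from h import *
o=st(); W=seq(72,58); s=None
for n,x,f,t in W[14:15]: print(n,x.round(4)); s=go(x,Rt(f,t),s)
E
```

```text
30.9 [0.4758 0.0516 0.0058] F [-0.9 -0.3 -0.1] w 0.008 g 0.0
home [0.5051 0.0544 0.006 ]
turn 1 x [0.008, -0.013, 0.001]  shift 2 x [-0.589, 0.002, -0.003]
```

>>> arm_command(dp=[[-0.4,0,0],[-0.4,0,0],[-0.2,0,0],[-0.1,0,0],[0,0,0]], angular=[[0,0,0],[0,0,0],[0,0,0],[0,0,0],[0,0,0]], claw=[0,0,0,0,0])

```text
clock: 31.35
position: [0.5011, 0.0539, 0.0056]
ee_rot: [0.142, -3.134, -0.002]
force: [0.4, -0.4, -0.1]
width: 0.002
gripper_force: 0.0
```

>>> arm_command(dp=[[-0.1,0,0],[-0.1,0,0],[0,0,0]], angular=[[0,0,0],[0,0,0],[0,0,0]], claw=[0,0,0])

```text
clock: 31.65
position: [0.5061, 0.0545, 0.0056]
ee_rot: [0.142, -3.135, -0.002]
force: [0.6, -0.1, -0.6]
width: 0.004
gripper_force: 0.0
```

>>> arm_command(dp=[[-0.08,0,0],[-0.08,0,0],[0,0,0]], angular=[[0,0,0],[0,0,0],[0,0,0]], claw=[0,0,0])

```text
clock: 31.95
position: [0.5101, 0.0548, 0.0056]
ee_rot: [0.142, -3.135, -0.002]
force: [0.8, -0.6, 0.0]
width: 0.004
gripper_force: 0.0
```

```bash
python3 - <<'E'
from h import *
st()
for n in("side","top"):
    d,uv,q=col(172,8,(.34,.60),(0,.12),n=n); w=plane(d,uv,.02)*1000
    if len(uv): print(n,len(uv),w.min(0).round(),w.max(0).round())
E
```

```text
31.9 [0.5101 0.0548 0.0056] F [ 0.8 -0.6  0. ] w 0.004 g 0.0
```

>>> arm_command(dp=[[-0.06,0,0],[-0.06,0,0],[0,0,0]], angular=[[0,0,0],[0,0,0],[0,0,0]], claw=[0,0,0])

```text
clock: 32.35
position: [0.5103, 0.0548, 0.0051]
ee_rot: [0.142, -3.13, -0.003]
force: [-7.3, -1.6, 6.1]
width: 0.001
gripper_force: 3.6
```

>>> arm_command(dp=[[-0.06,0,0],[-0.06,0,0],[0,0,0]], angular=[[0,0,0],[0,0,0],[0,0,0]], claw=[0,0,0])

```text
clock: 32.65
position: [0.5103, 0.0549, 0.0046]
ee_rot: [0.141, -3.125, -0.004]
force: [-15.5, -1.1, 11.4]
width: 0.007
gripper_force: 7.6
```

>>> arm_command(dp=[[0.2,0,-0.03],[0.6,0,0],[0.8,0,0],[0.4,0,-0.8],[0,0,-1],[0,0,-1],[0,-1,-1],[0,-1,-0.5],[0,-1,0],[0,-1,0]], angular=[[0,0,0],[0,0,0],[0,0,0],[0,0,0],[0,0,0],[0,0,0],[0,0,0],[0,0,0],[0,0,0],[0,0,0]], claw=[0,0,0,0,0,0,0.65,0.65,0.65,0.65])

```text
clock: 33.65
position: [0.4764, -0.0497, 0.1147]
ee_rot: [0.143, -3.137, -0.003]
force: [0.2, -0.3, -0.0]
width: 0.301
gripper_force: 0.0
```

>>> arm_command(dp=[[0,-1,0],[0,-1,0],[0,-1,0],[0,-1,0],[0,-1,0],[0,-1,0],[0,-1,0],[0,-1,0],[0,0,0],[0,0,0]], angular=[[0,0,0],[0,0,0],[0,0,0],[0,0,0],[0,0,0],[0,0,0],[0,0,0],[0,0,0],[0,0,0],[0,0,0]], claw=[0.65,0.65,0.65,0.65,0.65,0.65,0.65,0.65,0.65,0.65])

```text
clock: 34.65
position: [0.4936, -0.2486, 0.1135]
ee_rot: [0.14, -3.135, -0.002]
force: [-0.8, 0.8, -0.2]
width: 0.647
gripper_force: 0.0
```

```bash
python3 - <<'E'
from h import *; from kin import *
o=st(); log(); box()
d=cap("side"); a=cv2.resize(d["frame"][150:240,220:340],None,fx=6,fy=6,interpolation=cv2.INTER_CUBIC)
cv2.imwrite("pics/s6.png",a[...,::-1])
q=o["joints"]
for n,x,f,t in seq(-72,-58): 
    q,e=track(q,x,Rt(f,t)); m=np.minimum(q-LO,HI-q); print(n,x.round(3),round(e,4),round(m.min(),2),m.argmin()+1)
s=None
for n,x,f,t in seq(-72,-58)[:2]: print(n,x.round(4)); s=go(x,Rt(f,t),s)
E
```

```text
34.6 [ 0.4936 -0.2486  0.1135] F [-0.8  0.8 -0.2] w 0.647 g 0.0
q [-0.09   0.502  0.648  1.917 -0.394  0.855  2.423]
top box ((426.4504699707031, 153.97964477539062), (58.08737564086914, 121.65897369384766), 15.303183555603027)
side box ((421.7951965332031, 147.39712524414062), (64.43782806396484, 133.45095825195312), 11.103652000427246)
above [ 0.46  -0.382  0.173] 0.0 0.28 7
grasp [ 0.46  -0.382  0.073] 0.0 0.11 7
rot8 [ 0.457 -0.381  0.08 ] 0.0 0.26 7
rot16 [ 0.454 -0.38   0.088] 0.0 0.36 7
rot24 [ 0.453 -0.38   0.096] 0.0 0.42 7
rot32 [ 0.453 -0.38   0.104] 0.0 0.47 7
lift [ 0.453 -0.38   0.115] 0.0 0.47 7
out [ 0.39  -0.365  0.115] 0.0 0.43 7
high [ 0.39  -0.365  0.164] 0.0 0.45 7
over [ 0.434 -0.069  0.097] 0.0 0.61 3
down [ 0.434 -0.069  0.008] 0.0 0.6 4
back [ 0.434 -0.069  0.097] 0.0 0.61 3
pre [ 0.374 -0.074  0.066] 0.0 0.22 4
pre2 [ 0.374 -0.074  0.006] 0.0 0.19 4
home [ 0.516 -0.061  0.006] 0.0 0.48 6
ret [ 0.48  -0.064  0.006] 0.0 0.42 4
up [ 0.48  -0.064  0.106] 0.0 0.49 4
above [ 0.4598 -0.3818  0.1726]
turn 3 x [0.081, -0.471, 0.729]  shift 6 x [-0.074, -0.927, -0.388]
grasp [ 0.4598 -0.3818  0.0726]
turn 1 x [0.0, 0.0, 0.0]  shift 4 x [0.208, 0.0, 0.978]
```

View pics/s6.png

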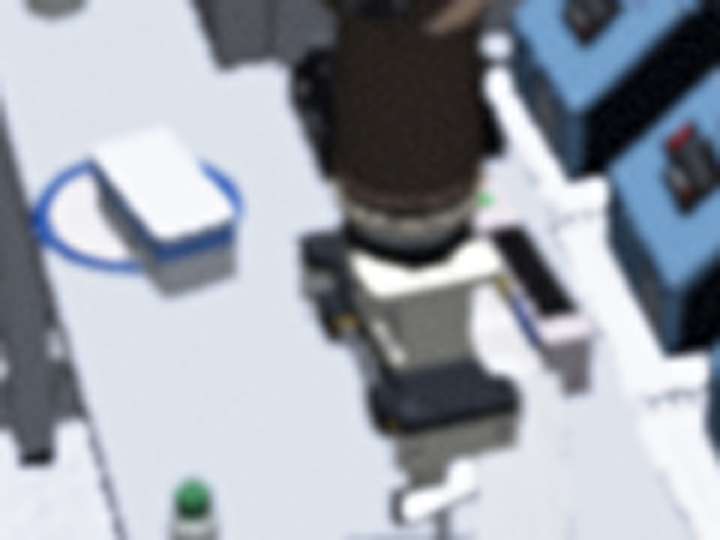

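The last crop shows the box at (165,210) knocked off the ring centre; the top view puts it at (426,154), yaw 15°. I'll put it back now, then do blue.

```bash
python3 - <<'E'
from h import *; from kin import *
q=arm.observe()["joints"]; b=np.array([.425,.1535]); e0=np.array([.411,.201])
R1=Rt(95.2);R=Rt(15.3); s=None
for n,x,r in(("up",[.49,-.2486,.18],R1),("over",[b[0],b[1],.18],R1),("turn",[b[0],b[1],.18],R),("down",[b[0],b[1],.022],R),("slide",[*e0,.022],R),("up",[*e0,.2],R),("turnback",[.45,.05,.25],Rt(76.4)),("toblue",*[(w[1],Rt(w[2],w[3])) for w in seq(-72,-58)[:1]][0]),("gr",*[(w[1],Rt(w[2],w[3])) for w in seq(-72,-58)[1:2]][0])):
    q,e=track(q,np.array(x),r); m=np.minimum(q-LO,HI-q); print(n,q.round(2),round(e,4),round(m.min(),2),m.argmin()+1); s=go(x,r,s,.5 if n=="slide" else 1)
E
```

```text
up [-0.14  0.41  0.7   1.85 -0.32  0.99  2.36] 0.0 0.38 7
turn 1 x [0.016, -0.027, 0.008]  shift 3 x [0.052, -0.018, -0.888]
over [-0.97  0.22  0.61  2.07 -0.16  0.9   1.39] 0.0 0.5 4
turn 1 x [0.0, 0.0, 0.0]  shift 17 x [0.067, 0.956, 0.0]
turn [-1.21  0.27  0.93  2.08 -0.27  0.92  0.14] 0.0 0.39 3
turn 10 x [0.0, 0.0, 0.93]  shift 1 x [0.0, 0.0, 0.0]
down [-0.94  0.54  0.65  2.22 -0.62  0.56  0.44] 0.0 0.35 4
turn 1 x [0.0, 0.0, 0.0]  shift 7 x [0.0, 0.0, 0.903]
slide [-1.05  0.55  0.66  2.21 -0.63  0.58  0.34] 0.0 0.36 4
turn 1 x [0.0, 0.0, 0.0]  shift 4 x [0.495, -0.01, 0.0]
up [-1.35  0.25  0.97  2.05 -0.25  0.97  0.01] 0.0 0.35 3
turn 1 x [0.0, 0.0, 0.0]  shift 8 x [0.0, 0.0, -0.89]
turnback [-0.97  0.14  0.85  1.98 -0.12  1.07  1.27] 0.0 0.47 3
turn 8 x [0.0, 0.0, -0.889]  shift 6 x [-0.489, -0.917, -0.333]
toblue [ 0.08  0.42  0.79  1.92 -0.57  0.81  2.5 ] 0.0 0.24 7
turn 2 x [0.0, -0.698, -0.0]  shift 17 x [-0.218, -0.982, 0.233]
gr [ 0.2   0.54  0.63  2.01 -0.75  0.62  2.68] 0.0 0.06 7
turn 1 x [0.0, 0.0, 0.0]  shift 4 x [0.208, 0.0, 0.978]
```

>>> arm_command(dp=[[0.05,0,-0.89],[0.05,0,-0.89],[0.05,0,-0.89],[0.067,0.956,0],[0.067,0.956,0],[0.067,0.956,0],[0.067,0.956,0],[0.067,0.956,0],[0.067,0.956,0],[0.067,0.956,0]], angular=[[0,0,0],[0,0,0],[0,0,0],[0,0,0],[0,0,0],[0,0,0],[0,0,0],[0,0,0],[0,0,0],[0,0,0]], claw=[1,1,1,1,1,1,1,1,1,1])

```text
clock: 35.8
position: [0.4629, -0.081, 0.1806]
ee_rot: [0.145, -3.134, -0.003]
force: [0.3, -0.9, 0.3]
width: 0.999
gripper_force: 0.0
```

>>> arm_command(dp=[[0.067,0.956,0],[0.067,0.956,0],[0.067,0.956,0],[0.067,0.956,0],[0.067,0.956,0],[0.067,0.956,0],[0.067,0.956,0],[0.067,0.956,0],[0.067,0.956,0],[0.067,0.956,0]], angular=[[0,0,0],[0,0,0],[0,0,0],[0,0,0],[0,0,0],[0,0,0],[0,0,0],[0,0,0],[0,0,0],[0,0,0]], claw=[1,1,1,1,1,1,1,1,1,1])

```text
clock: 36.8
position: [0.4241, 0.1552, 0.1811]
ee_rot: [0.145, -3.134, -0.003]
force: [0.5, 0.7, -0.2]
width: 1.002
gripper_force: 0.0
```

>>> arm_command(dp=[[0,0,0],[0,0,0],[0,0,0],[0,0,0],[0,0,0],[0,0,0],[0,0,0],[0,0,0],[0,0,0],[0,0,0]], angular=[[0,0,0.93],[0,0,0.93],[0,0,0.93],[0,0,0.93],[0,0,0.93],[0,0,0.93],[0,0,0.93],[0,0,0.93],[0,0,0.93],[0,0,0.93]], claw=[1,1,1,1,1,1,1,1,1,1])

```text
clock: 37.8
position: [0.4243, 0.1543, 0.1811]
ee_rot: [-1.909, -2.489, 0.002]
force: [-0.3, -0.8, 0.4]
width: 1.001
gripper_force: 0.0
```

>>> arm_command(dp=[[0,0,0],[0,0,0]], angular=[[0,0,0],[0,0,0]], claw=[1,1])

```text
clock: 38.0
position: [0.4245, 0.1541, 0.181]
ee_rot: [-1.897, -2.498, 0.002]
force: [-0.6, -0.2, 0.1]
width: 1.003
gripper_force: 0.0
```

```bash
python3 - <<'E'
from h import *
st();log(); box(); go([.425,.1535,.022],Rt(15.3))
E
```

```text
38.0 [0.4245 0.1541 0.181 ] F [-0.6 -0.2  0.1] w 1.003 g 0.0
q [-1.208  0.267  0.925  2.085 -0.272  0.916  0.141]
top box ((432.8711853027344, 120.53483581542969), (58.854827880859375, 53.36669158935547), 12.545879364013672)
side box ((421.20159912109375, 147.71249389648438), (63.830535888671875, 133.45291137695312), 15.041354179382324)
turn 1 x [-0.025, -0.018, 0.022]  shift 7 x [-0.002, 0.001, 0.909]
```

>>> arm_command(dp=[[0,0,0.909],[0,0,0.909],[0,0,0.909],[0,0,0.909],[0,0,0.909],[0,0,0.909],[0,0,0.909],[0,0,0],[0,0,0]], angular=[[0,0,0],[0,0,0],[0,0,0],[0,0,0],[0,0,0],[0,0,0],[0,0,0],[0,0,0],[0,0,0]], claw=[1,1,1,1,1,1,1,1,1])

```text
clock: 39.0
position: [0.4243, 0.1534, 0.0223]
ee_rot: [-1.903, -2.494, 0.003]
force: [-0.1, 0.2, 0.3]
width: 1.002
gripper_force: 0.0
```

>>> arm_command(dp=[[0,0,0],[0,0,0],[0,0,0],[0,0,0],[0,0,0],[0,0,0],[0,0,0],[0,0,0]], angular=[[0,0,0],[0,0,0],[0,0,0],[0,0,0],[0,0,0],[0,0,0],[0,0,0],[0,0,0]], claw=[0.55,0.55,0.55,0.55,0.55,0.55,0.55,0.55], force=8)

```text
clock: 39.8
position: [0.4242, 0.1538, 0.0222]
ee_rot: [-1.904, -2.493, 0.002]
force: [-1.5, 0.3, 6.8]
width: 0.634
gripper_force: 7.9
```

```bash
python3 - <<'E'
from h import *
o=st(); p=o["position"]; go([.411,.2015,p[2]],Ro.from_rotvec(o["ee_rot"]),None,.4)
E
```

```text
39.8 [0.4242 0.1538 0.0222] F [-1.5  0.3  6.8] w 0.634 g 7.9
turn 1 x [0.0, 0.0, 0.0]  shift 5 x [0.396, -0.001, 0.001]
```

>>> arm_command(dp=[[0.2,0,0],[0.4,0,0],[0.4,0,0],[0.4,0,0],[0.4,0,0],[0.18,0,0],[0,0,0],[0,0,0]], angular=[[0,0,0],[0,0,0],[0,0,0],[0,0,0],[0,0,0],[0,0,0],[0,0,0],[0,0,0]], claw=[0.55,0.55,0.55,0.55,0.55,0.55,0.55,0.55])

```text
clock: 40.6
position: [0.411, 0.2034, 0.0222]
ee_rot: [-1.901, -2.495, 0.001]
force: [-0.2, 3.1, 4.6]
width: 0.635
gripper_force: 7.9
```

>>> arm_command(dp=[[0,0,0],[0,0,0],[0,0,0],[0,0,0],[0,0,-0.5],[0,0,-1],[0,0,-1],[0,0,-1],[0,0,-1],[0,0,-1]], angular=[[0,0,0],[0,0,0],[0,0,0],[0,0,0],[0,0,0],[0,0,0],[0,0,0],[0,0,0],[0,0,0],[0,0,0]], claw=[1,1,1,1,1,1,1,1,1,1])

```text
clock: 41.6
position: [0.4117, 0.2007, 0.1613]
ee_rot: [-1.905, -2.493, 0.003]
force: [0.5, 0.3, -0.0]
width: 1.002
gripper_force: 0.0
```

>>> arm_command(dp=[[0,0,-1],[0,0,-1],[0,0,0],[0,0,0],[0,0,0],[0,0,0],[0,0,0],[0,0,0],[0,0,0],[0,0,0]], angular=[[0,0,0],[0,0,0],[0,0,-0.889],[0,0,-0.889],[0,0,-0.889],[0,0,-0.889],[0,0,-0.889],[0,0,-0.889],[0,0,-0.889],[0,0,-0.889]], claw=[0.65,0.65,0.65,0.65,0.65,0.65,0.65,0.65,0.65,0.65])

```text
clock: 42.6
position: [0.412, 0.2005, 0.2103]
ee_rot: [-0.365, -3.116, -0.001]
force: [-0.2, 0.0, 0.0]
width: 0.649
gripper_force: 0.0
```

```bash
python3 - <<'E'
from h import *; from kin import *
o=st(); log(); q=o["joints"]; s=None
for n,x,f,t in [("mid",np.array([.45,-.1,.22]),76.4,0)]+seq(-72,-58)[:2]:
    q,e=track(q,x,Rt(f,t)); m=np.minimum(q-LO,HI-q); print(n,q.round(2),round(m.min(),2)); s=go(x,Rt(f,t),s)
E
```

```text
42.6 [0.412  0.2005 0.2103] F [-0.2  0.   0. ] w 0.649 g 0.0
q [-1.184  0.2    0.737  2.024 -0.165  0.978  0.974]
mid [-0.65  0.21  0.91  2.01 -0.2   1.01  1.69] 0.41
turn 1 x [0.001, -0.028, 0.028]  shift 12 x [-0.359, -0.944, -0.032]
above [ 0.09  0.41  0.77  1.92 -0.56  0.81  2.49] 0.25
turn 2 x [0.0, -0.698, -0.0]  shift 11 x [-0.234, -0.988, 0.226]
grasp [ 0.21  0.54  0.62  2.01 -0.74  0.62  2.67] 0.07
turn 1 x [0.0, 0.0, 0.0]  shift 4 x [0.208, 0.0, 0.978]
```

>>> arm_command(dp=[[-0.359,-0.944,-0.032],[-0.359,-0.944,-0.032],[-0.359,-0.944,-0.032],[-0.359,-0.944,-0.032],[-0.359,-0.944,-0.032],[-0.359,-0.944,-0.032],[-0.359,-0.944,-0.032],[-0.359,-0.944,-0.032],[-0.359,-0.944,-0.032],[-0.359,-0.944,-0.032]], angular=[[0,-0.028,0.028],[0,0,0],[0,0,0],[0,0,0],[0,0,0],[0,0,0],[0,0,0],[0,0,0],[0,0,0],[0,0,0]], claw=[0.65,0.65,0.65,0.65,0.65,0.65,0.65,0.65,0.65,0.65])

```text
clock: 43.6
position: [0.4424, -0.0509, 0.2182]
ee_rot: [-0.38, -3.118, -0.001]
force: [1.0, 0.4, -0.7]
width: 0.647
gripper_force: 0.0
```

>>> arm_command(dp=[[-0.359,-0.944,-0.032],[-0.359,-0.944,-0.032],[0,0,0],[0,0,0],[-0.234,-0.988,0.226],[-0.234,-0.988,0.226],[-0.234,-0.988,0.226],[-0.234,-0.988,0.226],[-0.234,-0.988,0.226],[-0.234,-0.988,0.226]], angular=[[0,0,0],[0,0,0],[0,-0.698,0],[0,-0.698,0],[0,0,0],[0,0,0],[0,0,0],[0,0,0],[0,0,0],[0,0,0]], claw=[0.65,0.65,0.65,0.65,0.65,0.65,0.65,0.65,0.65,0.65])

```text
clock: 44.6
position: [0.4532, -0.2544, 0.1935]
ee_rot: [0.355, 2.912, -0.036]
force: [1.3, -0.1, 0.7]
width: 0.651
gripper_force: 0.0
```

>>> arm_command(dp=[[-0.234,-0.988,0.226],[-0.234,-0.988,0.226],[-0.234,-0.988,0.226],[-0.234,-0.988,0.226],[-0.234,-0.988,0.226],[0,0,0],[0,0,0]], angular=[[0,0,0],[0,0,0],[0,0,0],[0,0,0],[0,0,0],[0,0,0],[0,0,0]], claw=[0.65,0.65,0.65,0.65,0.65,0.65,0.65])

```text
clock: 45.3
position: [0.4568, -0.3818, 0.1719]
ee_rot: [0.356, 2.913, -0.037]
force: [-0.2, 0.2, 0.6]
width: 0.65
gripper_force: 0.0
```

```bash
python3 - <<'E'
from h import *
o=st(); log(); box(); s=None
for n,x,f,t in seq(-72,-58)[:2]: print(n,x.round(4)); s=go(x,Rt(f,t),s)
# red carrier's rear end from top: red pixels in front of hood
for n in("top","side"):
    d,uv,q=col(172,8,(.44,.56),(0.01,.11),n=n); w=plane(d,uv,.02)*1000; print(n,len(uv),w.min(0).round(),w.max(0).round())
E
```

```text
45.3 [ 0.4568 -0.3818  0.1719] F [-0.2  0.2  0.6] w 0.65 g 0.0
q [ 0.051  0.427  0.834  1.937 -0.6    0.815  2.536]
top box ((412.7375793457031, 203.90542602539062), (59.383853912353516, 121.72547149658203), 13.79162883758545)
side box ((410.8394470214844, 199.00164794921875), (63.252655029296875, 132.01898193359375), 12.270407676696777)
above [ 0.4598 -0.3818  0.1726]
turn 1 x [0.003, -0.003, -0.027]  shift 1 x [-0.106, -0.032, -0.007]
grasp [ 0.4598 -0.3818  0.0726]
turn 1 x [0.0, 0.0, 0.0]  shift 4 x [0.208, 0.0, 0.978]
top 39 [521.  38.  20.] [539.  76.  20.]Traceback (most recent call last):
  File "<stdin>", line 6, in <module>
    return umr_minimum(a, axis, None, out, keepdims, initial, where)
ValueError: zero-size array to reduction operation minimum which has no identity
```

Box reads (412.7,203.9) in the top view against the mark's (412.3,201.4), so it is centred. Red stopped firmly at the housing. Now blue.

>>> arm_command(dp=[[0.1,-0.03,0.97],[0.208,0,0.978],[0.208,0,0.978],[0.15,0,0.7],[0.058,0,0.278],[0,0,0],[0,0,0]], angular=[[0,0,-0.027],[0,0,0],[0,0,0],[0,0,0],[0,0,0],[0,0,0],[0,0,0]], claw=[0.65,0.65,0.65,0.65,0.65,0.65,0.65])

```text
clock: 46.2
position: [0.4603, -0.383, 0.0732]
ee_rot: [0.347, 2.912, -0.038]
force: [0.4, -0.9, 0.2]
width: 0.653
gripper_force: 0.0
```

```bash
python3 - <<'E'
from h import *
o=st(); log(); s=None
for n,x,f,t in seq(-72,-58)[1:2]: print(n,x.round(4)); s=go(x,Rt(f,t),s)
E
```

```text
46.2 [ 0.4603 -0.383   0.0732] F [ 0.4 -0.9  0.2] w 0.653 g 0.0
q [ 0.203  0.546  0.637  2.015 -0.765  0.618  2.693]
grasp [ 0.4598 -0.3818  0.0726]
turn 1 x [-0.005, 0.006, -0.0]  shift 1 x [0.036, 0.043, 0.02]
```

>>> arm_command(dp=[[0.03,0.04,0.02],[0,0,0],[0,0,0],[0,0,0],[0,0,0],[0,0,0],[0,0,0],[0,0,0],[0,0,0]], angular=[[0,0,0],[0,0,0],[0,0,0],[0,0,0],[0,0,0],[0,0,0],[0,0,0],[0,0,0],[0,0,0]], claw=[0.65,0.35,0.35,0.35,0.35,0.35,0.35,0.35,0.35], force=20)

```text
clock: 47.1
position: [0.4596, -0.3818, 0.0719]
ee_rot: [0.348, 2.913, -0.037]
force: [0.5, 1.7, 4.7]
width: 0.436
gripper_force: 20.0
```

>>> arm_command(dp=[[0.035,0,-0.159],[0.035,0,-0.159],[0.036,0,-0.159],[0.036,0,-0.159],[0.038,0,-0.159],[0.038,0,-0.159],[0.039,0,-0.159],[0.039,0,-0.159],[0,0,0],[0,0,0]], angular=[[0,0.467,0],[0,0.467,0],[0,0.467,0],[0,0.467,0],[0,0.467,0],[0,0.467,0],[0,0.467,0],[0,0.467,0],[0,0,0],[0,0,0]], claw=[0.35,0.35,0.35,0.35,0.35,0.35,0.35,0.35,0.35,0.35])

```text
clock: 48.1
position: [0.4532, -0.3804, 0.1025]
ee_rot: [-0.331, -2.773, -0.058]
force: [-0.0, -0.4, -1.5]
width: 0.434
gripper_force: 20.0
```

```bash
python3 - <<'E'
from h import *
o=st(); log(); n,x,f,t=seq(-72,-58)[5]; print(x.round(4)); go(x,Rt(f,t))
E
```

```text
48.1 [ 0.4532 -0.3804  0.1025] F [-0.  -0.4 -1.5] w 0.434 g 20.0
q [ 0.078  0.836  0.833  1.542 -0.407  1.318  2.313]
[ 0.4527 -0.3801  0.104 ]
turn 1 x [-0.004, -0.012, -0.004]  shift 1 x [0.043, 0.007, -0.049]
```

Same as red. Lift (13 mm), draw out, rise.

>>> arm_command(dp=[[0.08,0,-0.24],[0.09,0,-0.25],[0,0,0],[0.489,0,0.178],[0.489,0,0.178],[0.489,0,0.178],[0.489,0,0.178],[0.489,0,0.178],[0,0,0],[0,0,0]], angular=[[0,0,0],[0,0,0],[0,0,0],[0,0,0],[0,0,0],[0,0,0],[0,0,0],[0,0,0],[0,0,0],[0,0,0]], claw=[0.35,0.35,0.35,0.35,0.35,0.35,0.35,0.35,0.35,0.35])

```text
clock: 49.1
position: [0.391, -0.365, 0.1168]
ee_rot: [-0.332, -2.774, -0.058]
force: [0.1, -0.2, -0.7]
width: 0.43
gripper_force: 20.0
```

>>> arm_command(dp=[[0.332,0,-0.91],[0.332,0,-0.91],[0,0,0]], angular=[[0,0,0],[0,0,0],[0,0,0]], claw=[0.35,0.35,0.35])

```text
clock: 49.4
position: [0.3922, -0.3666, 0.1675]
ee_rot: [-0.332, -2.777, -0.054]
force: [0.9, -0.6, -1.3]
width: 0.435
gripper_force: 20.0
```

```bash
python3 - <<'E'
from h import *
o=st(); log(); W=seq(-72,-58); s=None
for n,x,f,t in W[9:11]: print(n,x.round(4)); s=go(x,Rt(f,t),s)
E
```

```text
49.4 [ 0.3922 -0.3666  0.1675] F [ 0.9 -0.6 -1.3] w 0.435 g 20.0
q [ 0.028  0.687  0.901  1.654 -0.323  1.333  2.337]
over [ 0.4344 -0.0685  0.097 ]
turn 3 x [0.243, 0.005, -0.687]  shift 12 x [-0.297, 0.977, 0.142]
down [ 0.4344 -0.0685  0.008 ]
turn 1 x [0.0, 0.0, 0.0]  shift 4 x [-0.304, 0.0, 0.836]
```

>>> arm_command(dp=[[0,0,0],[0,0,0],[0,0,0],[-0.297,0.977,0.05],[-0.297,0.977,0.05],[-0.297,0.977,0.1],[-0.297,0.977,0.1],[-0.297,0.977,0.1],[-0.297,0.977,0.1],[-0.297,0.977,0.1]], angular=[[0.243,0,-0.687],[0.243,0,-0.687],[0.243,0,-0.687],[0,0,0],[0,0,0],[0,0,0],[0,0,0],[0,0,0],[0,0,0],[0,0,0]], claw=[0.35,0.35,0.35,0.35,0.35,0.35,0.35,0.35,0.35,0.35])

```text
clock: 50.4
position: [0.4194, -0.1894, 0.1329]
ee_rot: [0.127, -2.789, 0.018]
force: [0.2, 0.1, -0.8]
width: 0.431
gripper_force: 20.0
```

>>> arm_command(dp=[[-0.297,0.977,0.2],[-0.297,0.977,0.2],[-0.297,0.977,0.2],[-0.297,0.977,0.25],[-0.297,0.977,0.25],[0,0,0],[0,0,0]], angular=[[0,0,0],[0,0,0],[0,0,0],[0,0,0],[0,0,0],[0,0,0],[0,0,0]], claw=[0.35,0.35,0.35,0.35,0.35,0.35,0.35])

```text
clock: 51.1
position: [0.4333, -0.0662, 0.0948]
ee_rot: [0.129, -2.788, 0.019]
force: [-0.3, -0.5, -0.8]
width: 0.432
gripper_force: 20.0
```

```bash
python3 - <<'E'
from h import *
o=st(); log(); W=seq(-72,-58); s=None
for n,x,f,t in W[9:11]: print(n,x.round(4)); s=go(x,Rt(f,t),s)
E
```

```text
51.1 [ 0.4333 -0.0662  0.0948] F [-0.3 -0.5 -0.8] w 0.432 g 20.0
q [-0.528  0.623  0.784  1.937 -0.355  1.12   2.108]
over [ 0.4344 -0.0685  0.097 ]
turn 1 x [0.015, -0.013, 0.014]  shift 1 x [-0.004, -0.098, -0.094]
down [ 0.4344 -0.0685  0.008 ]
turn 1 x [0.0, 0.0, 0.0]  shift 4 x [-0.304, 0.0, 0.836]
```

>>> arm_command(dp=[[0,-0.098,-0.094],[-0.304,0,0.836],[-0.304,0,0.836],[-0.304,0,0.836],[-0.26,0,0.7],[-0.05,0,0.15],[0,0,0],[0,0,0]], angular=[[0,0,0.014],[0,0,0],[0,0,0],[0,0,0],[0,0,0],[0,0,0],[0,0,0],[0,0,0]], claw=[0.35,0.35,0.35,0.35,0.35,0.35,0.35,0.35])

```text
clock: 51.9
position: [0.4344, -0.0695, 0.009]
ee_rot: [0.122, -2.79, 0.019]
force: [0.9, -1.3, -1.0]
width: 0.432
gripper_force: 20.0
```

>>> arm_command(dp=[[-0.01,0,0.03],[0,0,0],[0,0,0]], angular=[[0,0,0],[0,0,0],[0,0,0]], claw=[0.35,0.35,0.35])

```text
clock: 52.2
position: [0.4341, -0.0687, 0.0077]
ee_rot: [0.124, -2.789, 0.018]
force: [0.7, 0.2, -0.9]
width: 0.433
gripper_force: 20.0
```

>>> arm_command(dp=[[-0.01,0,0.03],[0,0,0],[0,0,0]], angular=[[0,0,0],[0,0,0],[0,0,0]], claw=[0.35,0.35,0.35])

```text
clock: 52.5
position: [0.4338, -0.0688, 0.0066]
ee_rot: [0.124, -2.788, 0.018]
force: [0.2, 1.0, -1.2]
width: 0.432
gripper_force: 20.0
```

>>> arm_command(dp=[[-0.01,0,0.02],[0,0,0],[0,0,0]], angular=[[0,0,0],[0,0,0],[0,0,0]], claw=[0.35,0.35,0.35])

```text
clock: 52.8
position: [0.4337, -0.0688, 0.0061]
ee_rot: [0.123, -2.788, 0.018]
force: [-0.8, -0.2, 1.2]
width: 0.432
gripper_force: 20.0
```

Contact just beginning. Release and retreat.

>>> arm_command(dp=[[0,0,0],[0,0,0],[0,0,0],[0,0,0],[0.15,0,-0.4],[0.304,0,-0.836],[0.304,0,-0.836],[0.304,0,-0.836],[0,0,0]], angular=[[0,0,0],[0,0,0],[0,0,0],[0,0,0],[0,0,0],[0,0,0],[0,0,0],[0,0,0],[0,0,0]], claw=[0.65,0.65,0.65,0.65,0.65,0.65,0.65,0.65,0.65])

```text
clock: 53.7
position: [0.4353, -0.0695, 0.086]
ee_rot: [0.123, -2.792, 0.019]
force: [0.4, 0.3, -0.4]
width: 0.653
gripper_force: 0.0
```

```bash
python3 - <<'E'
from h import *
o=st(); W=seq(-72,-58); s=None
for n,x,f,t in W[12:15]: print(n,x.round(4)); s=go(x,Rt(f,t),s)
E
```

```text
53.7 [ 0.4353 -0.0695  0.086 ] F [ 0.4  0.3 -0.4] w 0.653 g 0.0
pre [ 0.3742 -0.074   0.066 ]
turn 3 x [0.006, -0.77, -0.006]  shift 3 x [0.817, 0.014, 0.267]
pre2 [ 0.3742 -0.074   0.006 ]
turn 1 x [0.0, 0.0, 0.0]  shift 3 x [0.0, 0.0, 0.8]
home [ 0.5156 -0.0611  0.006 ]
turn 1 x [0.0, 0.0, 0.0]  shift 6 x [-0.947, -0.0, 0.0]
```

>>> arm_command(dp=[[0,0,0],[0,0,0],[0,0,0],[0.8,0.014,0.267],[0.8,0.014,0.267],[0.7,0.014,0.267],[0,0,0.8],[0,0,0.8],[0,0,0],[0,0,0]], angular=[[0,-0.77,0],[0,-0.77,0],[0,-0.77,0],[0,0,0],[0,0,0],[0,0,0],[0,0,0],[0,0,0],[0,0,0],[0,0,0]], claw=[0,0,0,0,0,0,0,0,0,0])

```text
clock: 54.7
position: [0.3759, -0.0731, 0.0238]
ee_rot: [0.137, -3.133, -0.004]
force: [0.9, 0.0, 0.8]
width: 0.005
gripper_force: 0.0
```

```bash
python3 - <<'E'
from h import *
o=st(); log(); W=seq(-72,-58); s=None
for n,x,f,t in W[13:15]: print(n,x.round(4)); s=go(x,Rt(f,t),s)
d,uv,q=col(100,125,(.34,.58),(-.12,0),n="top"); w=plane(d,uv,.02)*1000; r=cv2.minAreaRect(w[:,:2].astype(np.float32)); print(len(uv),r)
c=np.array(r[0])-READ[0]; a=np.radians(5.2); print("reader y",-np.sin(a)*c[0]+np.cos(a)*c[1])
E
```

```text
54.7 [ 0.3759 -0.0731  0.0238] F [0.9 0.  0.8] w 0.005 g 0.0
q [-0.423  0.454  0.626  2.381 -0.613  0.465  2.373]
pre2 [ 0.3742 -0.074   0.006 ]
turn 1 x [0.017, -0.035, -0.023]  shift 1 x [0.071, -0.029, 0.713]
home [ 0.5156 -0.0611  0.006 ]
turn 1 x [0.0, 0.0, 0.0]  shift 6 x [-0.947, -0.0, 0.0]
37 ((526.87744140625, -69.05720520019531), (59.63939666748047, 30.522851943969727), 42.738399505615234)
reader y -66.89962164102626
```

>>> arm_command(dp=[[0.04,-0.03,0.6],[-0.6,0,0.1],[-0.6,0,0],[-0.5,0,0],[-0.5,0,0],[-0.5,0,0],[-0.5,0,0],[-0.5,0,0],[0,0,0]], angular=[[0,0,-0.023],[0,0,0],[0,0,0],[0,0,0],[0,0,0],[0,0,0],[0,0,0],[0,0,0],[0,0,0]], claw=[0,0,0,0,0,0,0,0,0])

```text
clock: 55.65
position: [0.4697, -0.0651, 0.0058]
ee_rot: [0.145, -3.136, -0.002]
force: [-0.3, 0.5, 0.3]
width: 0.009
gripper_force: 0.0
```

>>> arm_command(dp=[[-0.4,0,0],[-0.4,0,0],[-0.4,0,0],[0,0,0]], angular=[[0,0,0],[0,0,0],[0,0,0],[0,0,0]], claw=[0,0,0,0])

```text
clock: 56.05
position: [0.4992, -0.0624, 0.0057]
ee_rot: [0.145, -3.136, -0.003]
force: [-0.5, 0.1, -0.1]
width: 0.005
gripper_force: 0.0
```

```bash
python3 - <<'E'
from h import *
o=st(); W=seq(-72,-58); go(W[14][1],Rt(W[14][2]))
E
```

```text
56.0 [ 0.4992 -0.0624  0.0057] F [-0.5  0.1 -0.1] w 0.005 g 0.0
turn 1 x [0.012, -0.018, 0.011]  shift 1 x [-0.658, -0.011, -0.012]
```

>>> arm_command(dp=[[-0.3,0,0],[-0.2,0,0],[-0.15,0,0],[-0.1,0,0],[0,0,0]], angular=[[0,0,0],[0,0,0],[0,0,0],[0,0,0],[0,0,0]], claw=[0,0,0,0,0])

```text
clock: 56.55
position: [0.5162, -0.0607, 0.0055]
ee_rot: [0.144, -3.134, -0.003]
force: [0.2, 0.3, 0.2]
width: 0.004
gripper_force: 0.0
```

>>> arm_command(dp=[[-0.06,0,0],[-0.06,0,0],[0,0,0]], angular=[[0,0,0],[0,0,0],[0,0,0]], claw=[0,0,0])

```text
clock: 56.85
position: [0.519, -0.0604, 0.0055]
ee_rot: [0.144, -3.134, -0.004]
force: [-0.1, -0.4, -0.3]
width: 0.004
gripper_force: 0.0
```

>>> arm_command(dp=[[-0.06,0,0],[-0.06,0,0],[0,0,0]], angular=[[0,0,0],[0,0,0],[0,0,0]], claw=[0,0,0])

```text
clock: 57.15
position: [0.5205, -0.0603, 0.0053]
ee_rot: [0.143, -3.132, -0.004]
force: [-4.3, -1.0, 3.1]
width: 0.006
gripper_force: 2.4
```

>>> arm_command(dp=[[-0.06,0,0],[-0.06,0,0],[0,0,0]], angular=[[0,0,0],[0,0,0],[0,0,0]], claw=[0,0,0])

```text
clock: 57.45
position: [0.5205, -0.0602, 0.0048]
ee_rot: [0.141, -3.127, -0.006]
force: [-13.1, -1.3, 10.0]
width: 0.006
gripper_force: 6.6
```

Firm stop at 0.5205, matching red's stop along the reader axis. Retreat and look.

>>> arm_command(dp=[[0.2,0,-0.03],[0.6,0,0],[0.8,0,0],[0.4,0,-0.8],[0,0,-1],[0,0,-1],[0,-0.9,-1],[0,-1,-1],[0,-1,-1],[0,-1,-0.5]], angular=[[0,0,0],[0,0,0],[0,0,0],[0,0,0],[0,0,0],[0,0,0],[0,0,0],[0,0,0],[0,0,0],[0,0,0]], claw=[0,0,0,0,0,0,0,0,0,0])

```text
clock: 58.45
position: [0.4859, -0.1633, 0.166]
ee_rot: [0.144, -3.138, -0.002]
force: [0.7, -0.5, 0.1]
width: 0.006
gripper_force: 0.0
```

>>> arm_command(dp=[[0,-1,0],[0,-1,0],[0,-1,0],[0,-1,0],[0,-1,0],[0,-1,0],[0,-1,0],[0,0,0],[0,0,0],[0,0,0]], angular=[[0,0,0],[0,0,0],[0,0,0],[0,0,0],[0,0,0],[0,0,0],[0,0,0],[0,0,0],[0,0,0],[0,0,0]], claw=[0,0,0,0,0,0,0,0,0,0])

```text
clock: 59.45
position: [0.5009, -0.335, 0.1631]
ee_rot: [0.145, -3.134, -0.005]
force: [0.1, 0.2, -0.3]
width: 0.007
gripper_force: 0.0
```

```bash
python3 - <<'E'
from h import *
st(); box(); d=cap("top"); S=cap("side")
a=cv2.resize(d["frame"][160:260,170:310],(700,500),interpolation=cv2.INTER_CUBIC); cv2.imwrite("pics/f1.png",a[...,::-1])
for nm,lo,hi,yr in(("red",172,8,(.01,.11)),("blue",100,125,(-.11,-.01))):
    d,uv,q=col(lo,hi,(.44,.56),yr); w=plane(d,uv,.02)*1000; print(nm,len(uv),w.min(0).round(),w.max(0).round())
E
```

```text
59.5 [ 0.5009 -0.335   0.1631] F [ 0.1  0.2 -0.3] w 0.007 g 0.0
top box ((412.6466064453125, 205.04714965820312), (59.50907897949219, 119.43793487548828), 14.070646286010742)
side box ((411.6819763183594, 196.069580078125), (61.97465896606445, 137.68406677246094), 13.538689613342285)
red 39 [521.  38.  20.] [539.  76.  20.]
blue 34 [532. -77.  20.] [545. -40.  20.]
```

View pics/f1.png

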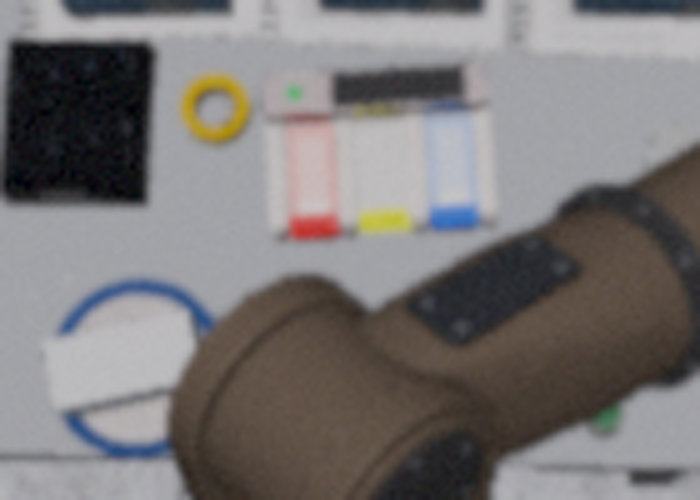

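The top view shows both carriers fully under the hood: red (313,170) and blue (452,165). The box (120,360) is on the mark; its offset from the ring centre (140,368) is just the height parallax. Nothing is being touched, so I'm handing in.

```bash
python3 -c "
from cell import arm; print(arm.sign_off())"
```

```text
the job is handed in; nothing more can be done
None
```

The job is handed in: the red and blue carriers (the only two on the rack) are pushed fully home in their own lanes. The film box was knocked about 5 cm aside partway through, so I slid it back, and it now sits within about 4 mm of the mark's centre.

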